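# Drive the power supply's fuse cap home with the flat key

## Task

The slotted fuse cap on the sloped panel of the bench power supply is standing out. Take the flat key from its slotted block, set its blade fully into the cap's slot square to the panel before you turn, push the cap in and screw it clockwise to its stop so that it stays in, keeping the key square; then slide the key back down into the block's slot and let go of it, without disturbing the other things on the bench.

Things in the scene. Friction and masses are not known exactly. Their poses are not given: they have to be found in the camera images.
- cap_axis (a point): Nominal centre of the aluminium fuse cap (28 mm across, slotted) at the panel's surface, on the panel's right (-y) half; fixed in the supply. z: out of the panel, along the cap's axis, 35 deg from vertical; at cap = 0 the slot runs along y, and it turns with the cap. The cap floats in its mount: it sits up to 4 mm off this point along and across the panel, not told; it gives at 4 N sideways.
- cap (a joint): Turn of the cap about its axis, rad, growing clockwise seen from outside (right-handed about -z of cap_axis). Starts between -0.25 and 0, stops at 1.3. Stiff (0.06 N m). Its coarse thread blocks it at about 0.1 unless the cap is pushed in 5 mm or more; past that the thread keeps it in against its spring.
- plunger (a joint): How far the cap is pushed in along its axis, m: 0 standing out, hard stop 0.008; a spring resists with 3.6 N to 8.4 N. At the end of its thread it stays at about 0.0065. Standing out, the cap's rim is 21 mm above the panel, the floor of its slot 13 mm. The slot is 5 mm wide and 17.5 mm long, its ends closed by the rim. A collar 40 mm across, 6 mm high, surrounds the cap.
- supply: Bench power supply, grey, fixed, 200 mm deep (x), 240 wide (y), 148 high. Origin: centre of its underside; x points away from its low front, z up. The panel rises from the front edge (50 mm high) at 35 degrees for 170 mm, then a flat top. Two knobs 14 mm high and three sockets 12 mm high stand on the panel's left half, 80 mm or more from the cap's axis.
- key_mid (a point): Centre of the grip of the flat key, standing loose in the block, blade down. Grip: grey plate 14 mm thick (x), 34 wide (y), 68 tall (z, away from the blade). Below it a steel blade 3 mm thick (x), 14 wide (y), 36 long; its tip is 70 mm from this point along -z; its last 1.5 mm are 2.6 thick, 13 wide. 110 g, give or take a quarter. Has play in the block: leans up to about 4 degrees.
- key_tip (a point): Centre of the end of the key's blade, axes as for key_mid.
- holder_slot (a point): Centre of the mouth of the slot in the wooden key block, a fixed block 60 x 70 mm, 50 mm high; z up, y along the slot. The slot is 5.5 mm wide (x), 17 mm long (y) and 42 mm deep; with the blade in it the grip's lower end rests on the block's top, the blade's tip 36 mm below this point.
- tray: Bystander: clear divided parts tray, 110 x 80 x 26 mm, origin at the centre of its underside.
- flask: Bystander: white plastic bottle, 44 mm across, 100 mm high, origin at the centre of its underside.
- tin: Bystander: small steel tin, 52 mm across, 45 mm high, origin at the centre of its underside.

How it is judged:
By the outcome, as a careful person would: the job done as asked, in the order asked, and still so for the second after the job is handed in, with the robot touching nothing.
It also fails if it takes over 67 s, if anything falls off the work surface, if the arm or the gripper's body presses on something with over 40 N, if the wrist force passes 120 N, or if a joint passes its speed limit or range.

## Robot

A 6-joint arm with a two-finger parallel gripper is mounted at the origin on the work surface. World frame = base frame: x ahead of the robot, y to its left, z up, the work surface at z = 0. Lengths are in m, angles in degrees, forces in N, time in s.
With the tool pointing down it reaches from about 0.4 to 0.925 m from the base axis. Payload 3.4 kg.
Tool frame: the origin (TCP) lies between the finger pads; the fingertips stand 19 mm ahead of it and the grasp point (between the pads) is the TCP; z points along the fingers, y is the direction in which the jaws open and shut (so a half turn about z gives the same grasp; the last joint's range is limited). The gripper opens to 85 mm and grips with 20 to 120 N. Pads are 22 mm wide; open, the fingers measure 114 mm over their backs; the gripper's body (76 mm by 85 mm) begins 54 mm behind the grasp point. The pads swing forward as they close: fully open they stand 13 mm farther back than shut.
Start: joints at [-69.528, 17.578, 86.31, -0, 76.112, -4.211], TCP at [0.24, -0.522, 0.25] pointing down, gripper open.
Joint ranges: [-179.03, 179.03], [-60, 130.46], [8.19, 133.38], [-81.62, 261.62], [5.75, 156.47], [-153.77, 153.77]. Speed limits (degrees/s): [147.25, 147.25, 180, 180, 180, 180].

## Interface

Orientations are given as [roll, pitch, yaw] about the fixed x, y, z axes, in that order (R = Rz(yaw) Ry(pitch) Rx(roll)).
In Python, from station import manip gives the robot as it stands.
- The arm moves only by the shell command python3 -m crank 'ROWS' [OPENING]. ROWS is JSON, a list of rows, each an object with "linear": the shift along the tool's x, y, z in m, a list of three; "rotation": the turn, a rotation vector about the tool's x, y, z in degrees, a list of three. A call has 1 to 20 rows; each row is the pose to reach, as a shift and turn from the pose commanded when the call began, along the tool's axes at that moment; what a row does not reach only later rows make up. A row lasts 1/10 s, in which the tool goes at most 50 mm and 8.59 degrees, less where a joint would pass 70% of its speed; a pose out of reach is approached as far as the arm can. A call with a gripper value outside its range is refused whole. OPENING is the gripper's target within -1 to 1 (fully open at 1, half-way at 0, shut at -1), set as the call begins (- or left out, the last holds). The fingers move at their own pace and stop on an object; the grip force is fixed at half the most. Time passes only in rows, so rows that repeat a pose let the fingers close. It gives the time, the measured TCP pose, the force and the opening at its end, in the units of the state.
- manip.read_state(): the state, without advancing time (a new reading comes with each control period).
- manip.get_image(name): name is "scene" or "side" or "wrist"; returns (picture, depth): 420x560x3 uint8, red, green, blue; 420x560 float32, m along the optical axis (not along the pixel's ray), 0 where there is no reading.
- manip.calibration(name): a dict with "fx", "fy", "cx", "cy" (pixels), "world_from_camera" (4x4, takes a point from camera to world coordinates); the wrist camera has in their place "mount" (4x4, takes a point from camera to tool coordinates, whose origin is the TCP and whose axes are the flange's). Camera axes: x right, y up, looking along -z (the intrinsics and any distortion apply to the point x, -y, -z); pixel columns grow to the right and rows downward; lengths in m; the calibration is good to about 2 mm. A picture is of the moment at which its call begins: read the wrist's pose just before it. calibration takes no time and is no camera call.
- manip.hand_in(): hands the job in, once; it reports no verdict.
The state is a dict: "time_s": time; "joints": joint angles; "qvel": joint speeds; "joint_torque": joint torques, N m; "ee_pos": TCP position; "tool_rot": TCP orientation; "contact_force": force on the tool from outside, world axes, zero at the start; "ft_torque": the same for the moment, N m; "width": finger opening in m.
Only numpy, scipy, OpenCV 4.12 (cv2) and the standard library are available. Lean on these libraries where they do the work, as an engineer would, in place of code of your own. Each camera call takes 0.05 s, during which the arm holds its last target.

## Working session

There is one attempt and no reset: what is moved stays moved. The work goes in short steps, Python scripts to look and compute and a shell command to move; the robot and the scene stay as the last step left them, time stands still between calls to the robot, and variables do not carry over. Pictures are saved under pics/ and viewed, and the job is handed in when it is done.

```bash
ls; mkdir -p pics; python3 - <<'E'
from station import manip
import cv2,numpy as np
print(manip.read_state())
for n in ["scene","side","wrist"]:
    p,d=manip.get_image(n)
    cv2.imwrite(f"pics/{n}0.png",p[:,:,::-1]); np.savez(f"pics/{n}0.npz",p=p,d=d)
    c=manip.calibration(n); print(n,{k:(np.round(v,4).tolist() if hasattr(v,'shape') else v) for k,v in c.items()})
print(manip.read_state()['time_s'])
E
```

```text
pics
{'time_s': 0.0, 'joints': array([-6.95299071e+01,  1.76241648e+01,  8.63834462e+01,  1.60054202e-04,
        7.61106211e+01, -4.21113086e+00]), 'qvel': array([ 0.01414144,  0.01313047, -0.03187457,  0.00923397, -0.01681272,
       -0.0031732 ]), 'joint_torque': array([ 1.86947567e-03, -4.57542264e+01, -2.51912141e+01,  1.10287926e-04,
        1.30012486e-02,  2.14912427e-05]), 'ee_pos': array([ 0.23985316, -0.52186743,  0.24936488]), 'tool_rot': array([-1.79882099e+02, -8.83687366e-03,  2.46811760e+01]), 'contact_force': array([ 0.19353195,  0.10835357, -0.41460681]), 'ft_torque': array([0.0243716 , 0.003656  , 0.05499818]), 'width': 0.08522402701445608}
scene {'fx': 471.38775160722116, 'fy': 471.38775160722116, 'cx': 285.71329252911437, 'cy': 209.6954324604319, 'world_from_camera': [[0.1057, -0.7938, 0.5989, 1.1137], [0.9944, 0.0843, -0.0637, -0.1204], [0.0001, 0.6023, 0.7983, 0.9145], [0.0, 0.0, 0.0, 1.0]]}
side {'fx': 516.6996180083856, 'fy': 516.6996180083856, 'cx': 286.70996499541513, 'cy': 206.18566943776418, 'world_from_camera': [[-0.9161, 0.3004, -0.2655, 0.2112], [-0.4009, -0.6872, 0.6058, 0.6023], [-0.0005, 0.6614, 0.75, 0.8763], [0.0, 0.0, 0.0, 1.0]]}
wrist {'fx': 377.7877352730699, 'fy': 377.7877352730699, 'cx': 280.1594206781254, 'cy': 212.87847753670746, 'mount': [[0.001, 0.9542, 0.2993, 0.0759], [1.0, -0.0008, -0.0009, -0.0], [-0.0006, 0.2993, -0.9542, -0.1237], [0.0, 0.0, 0.0, 1.0]]}
0.15
```

View pics/scene0.png

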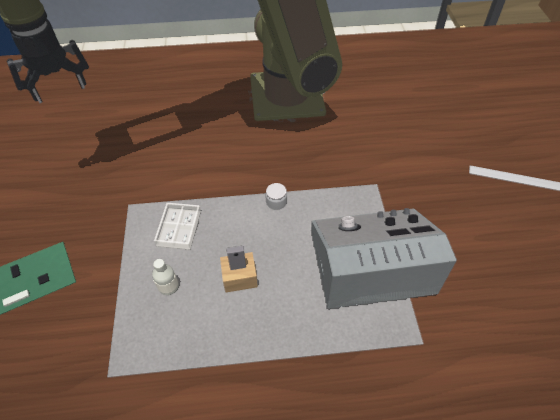

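View pics/side0.png

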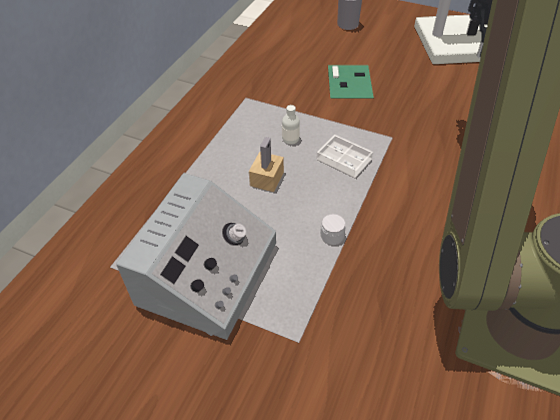

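View pics/wrist0.png

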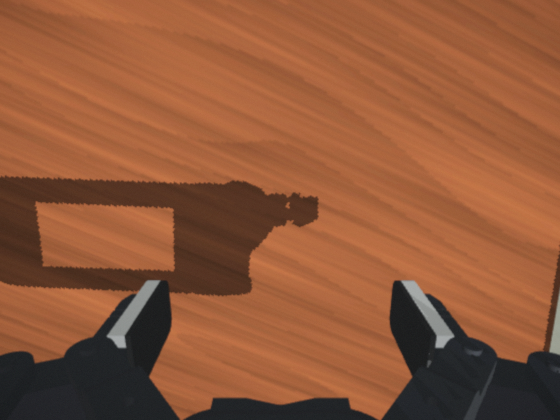

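The scene view shows the block and key at about (238,262), the supply at (380,255) with its cap at (348,224), the tin at (277,195), the tray at (178,225) and the flask at (165,277). The side view shows the cap at (236,233) and the key at (266,153). Next I'll measure from depth.

```bash
cat > h.py <<'E'
import numpy as np,cv2
from station import manip
from scipy.spatial.transform import Rotation as R
def tool_T(s):
    T=np.eye(4);T[:3,:3]=R.from_euler('xyz',s['tool_rot'],degrees=True).as_matrix();T[:3,3]=s['ee_pos'];return T
def cam(name,s=None):
    c=manip.calibration(name)
    T=np.array(c['world_from_camera']) if name!='wrist' else tool_T(s)@np.array(c['mount'])
    return c,T
def cloud(name,d,s=None):
    c,T=cam(name,s); h,w=d.shape
    u,v=np.meshgrid(np.arange(w),np.arange(h))
    P=np.stack([(u-c['cx'])/c['fx']*d,-(v-c['cy'])/c['fy']*d,-d,],-1)
    return P@T[:3,:3].T+T[:3,3]
def proj(name,P,s=None):
    c,T=cam(name,s);q=(np.atleast_2d(P)-T[:3,3])@T[:3,:3]
    return np.stack([c['cx']+c['fx']*q[:,0]/-q[:,2],c['cy']-c['fy']*q[:,1]/-q[:,2]],-1)
def ray(name,u,v,s=None):
    c,T=cam(name,s);r=T[:3,:3]@np.array([(u-c['cx'])/c['fx'],-(v-c['cy'])/c['fy'],-1]);return T[:3,3],r/np.linalg.norm(r)
E
python3 - <<'E'
from h import *
for n in ['scene','side']:
    z=np.load(f'pics/{n}0.npz');W=cloud(n,z['d']);p=z['p'].astype(int)
    hsv=cv2.cvtColor(z['p'],cv2.COLOR_RGB2HSV)
    x,y,zz=W[...,0],W[...,1],W[...,2]
    if n=='scene': pts=[(238,262),(236,250),(348,222),(348,240),(277,188),(178,225),(160,265),(330,225),(400,245),(350,280)]
    else: pts=[(266,150),(262,165),(236,233),(236,255),(333,222),(345,155),(290,112),(210,190),(225,320)]
    for u,v in pts: print(n,u,v,W[v,u].round(4),p[v,u])
    # above ground clusters
    m=((zz>0.015)&(zz<0.2)&(x>0.35)&(x<0.95)&(z['d']>0)).astype(np.uint8)
    k,l,st,ce=cv2.connectedComponentsWithStats(m)
    for i in range(1,k):
        if st[i,4]>60:
            q=W[l==i];print(st[i],q.min(0).round(3),q.max(0).round(3),np.median(q,0).round(3))
E
```

```text
scene 238 262 [ 0.6095 -0.1652  0.0781] [90 87 90]
scene 236 250 [ 0.6062 -0.1657  0.1191] [154 148 153]
scene 348 222 [0.5585 0.0694 0.1135] [200 194 193]
scene 348 240 [0.6169 0.0561 0.1357] [140 137 137]
scene 277 188 [ 0.396  -0.065   0.0468] [224 218 218]
scene 178 225 [ 0.4575 -0.3031  0.016 ] [213 209 204]
scene 160 265 [ 0.6144 -0.3181  0.102 ] [235 236 228]
scene 330 225 [0.5397 0.0369 0.081 ] [136 133 132]
scene 400 245 [0.6472 0.1506 0.1487] [164 169 170]
scene 350 280 [0.6983 0.046  0.1229] [97 99 99]
[266 183  21  24 420] [ 0.378 -0.093  0.015] [ 0.429 -0.044  0.05 ] [ 0.412 -0.069  0.044]
[154 203  46  44 706] [ 0.395 -0.355  0.015] [ 0.521 -0.253  0.031] [ 0.459 -0.304  0.023]
[  311   208   145   100 10999] [0.493 0.002 0.015] [0.701 0.249 0.153] [0.665 0.117 0.122]
[ 220  246   37   44 1228] [ 0.57  -0.205  0.015] [ 0.636 -0.131  0.123] [ 0.611 -0.167  0.051]
[152 259  26  35 622] [ 0.59  -0.344  0.015] [ 0.632 -0.3    0.104] [ 0.619 -0.318  0.065]
side 266 150 [ 0.5938 -0.1565  0.1019] [89 85 88]
side 262 165 [ 0.6014 -0.1485  0.06  ] [82 81 89]
side 236 233 [0.5445
[... 286 characters left out ...]
2]
side 225 320 [0.4953 0.2283 0.0523] [164 160 159]
[337   0  25  26 547] [ 0.621 -0.953  0.015] [ 0.693 -0.873  0.101] [ 0.649 -0.888  0.058]
[ 415    0   37   61 1056] [ 0.35  -1.04   0.015] [ 0.454 -0.793  0.152] [ 0.375 -0.899  0.035]
[282 106  18  35 479] [ 0.582 -0.336  0.015] [ 0.627 -0.294  0.1  ] [ 0.601 -0.307  0.059]
[317 135  56  40 608] [ 0.393 -0.351  0.015] [ 0.515 -0.248  0.029] [ 0.454 -0.301  0.021]
[ 249  137   35   50 1046] [ 0.567 -0.207  0.015] [ 0.632 -0.126  0.119] [ 0.594 -0.151  0.048]
[  116   173   160   166 16195] [0.488 0.004 0.015] [0.697 0.252 0.15 ] [0.587 0.162 0.107]
[321 214  24  27 531] [ 0.373 -0.089  0.015] [ 0.424 -0.039  0.048] [ 0.396 -0.057  0.042]
```

```bash
python3 - <<'E'
from h import *
for n in ['scene','side']:
    z=np.load(f'pics/{n}0.npz');W=cloud(n,z['d'])
    x,y,zz=W[...,0],W[...,1],W[...,2]
    m=(abs(zz-0.05)<.006)&(x>.55)&(x<.65)&(y>-.22)&(y<-.12)
    print(n,'blocktop',cv2.minAreaRect((W[m][:,:2]*1000).astype(np.float32)),m.sum())
    m=(zz>0.09)&(x>.55)&(x<.65)&(y>-.22)&(y<-.12)
    print('key',W[m].min(0),W[m].max(0),cv2.minAreaRect((W[m][:,:2]*1000).astype(np.float32)))
    m=(x>.5)&(x<.64)&(y>0.02)&(y<.24)&(zz>.05)&(zz<.14)
    q=W[m]
    for t in (.01,.005,.003,.002):
        c=q.mean(0);nn=np.linalg.svd(q-c,full_matrices=False)[2][2];nn*=np.sign(nn[2])
        e=(W[m]-c)@nn; q=W[m][abs(e-0)<t*1]
    print('panel n',nn,c,'tilt',np.degrees(np.arccos(nn[2])),'yaw',np.degrees(np.arctan2(-nn[1],-nn[0])),len(q))
    e=(W-c)@nn
    m2=(e>.014)&(e<.028)&(x>.5)&(x<.62)&(y>0.03)&(y<.12)
    r=W[m2];print('cap pts',m2.sum(),np.median(r,0),np.median(e[m2]),'max',e[m2].max())
    top=W[m2&(e>.018)];print('rim',len(top),top.mean(0),(top.min(0)+top.max(0))/2)
E
```

```text
scene blocktop ((603.15234375, -168.2490234375), (62.79970932006836, 69.84696197509766), 4.549044609069824) 651
key [ 0.59625464 -0.18457819  0.0900624 ] [ 0.61256545 -0.15104655  0.12251058] ((603.7771606445312, -168.0468292236328), (15.889322280883789, 33.688236236572266), 3.1014411449432373)
panel n [-0.57530717 -0.0232434   0.81760712] [0.56955838 0.12653907 0.10436173] tilt 35.15402989820595 yaw 2.3135896701903484 2151
cap pts 78 [0.55069321 0.06961976 0.11093143] 0.018998771880365375 max 0.021341486117013142
rim 49 [0.54529527 0.0703225  0.10962458] [0.5442835  0.07074611 0.10929943]
side blocktop ((600.4124755859375, -165.96865844726562), (60.93366241455078, 75.2441635131836), 4.113968849182129) 465
key [ 0.59217919 -0.18371469  0.09003462] [ 0.60830573 -0.14638751  0.11886146] ((600.3253784179688, -164.67724609375), (14.603513717651367, 37.55107498168945), 4.710314750671387)
panel n [-0.57337909 -0.02278586  0.81897327] [0.56372283 0.13701089 0.09880316] tilt 35.01785404543889 yaw 2.2757140730727765 6183
cap pts 151 [0.54326574 0.07409728 0.10562013] 0.018982245281777062 max 0.023335964723948457
rim 102 [0.54259376 0.07382012 0.10648922] [0.54285894 0.07344309 0.10641382]
```

```bash
python3 -m crank '[{"linear":[0.12,-0.043,0],"rotation":[0,0,-17]},{"linear":[0.16,-0.058,0],"rotation":[0,0,-23]},{"linear":[0.20,-0.072,0],"rotation":[0,0,-29]},{"linear":[0.24,-0.087,0],"rotation":[0,0,-35]},{"linear":[0.28,-0.101,0],"rotation":[0,0,-41]},{"linear":[0.32,-0.115,0],"rotation":[0,0,-47]},{"linear":[0.36,-0.13,0],"rotation":[0,0,-53]},{"linear":[0.40,-0.144,0],"rotation":[0,0,-58]},{"linear":[0.44,-0.158,0],"rotation":[0,0,-64]},{"linear":[0.465,-0.168,0],"rotation":[0,0,-68]},{"linear":[0.478,-0.172,0],"rotation":[0,0,-69.6]},{"linear":[0.478,-0.172,0],"rotation":[0,0,-69.6]},{"linear":[0.478,-0.172,0],"rotation":[0,0,-69.6]},{"linear":[0.478,-0.172,0],"rotation":[0,0,-69.6]}]' 1
cat > look.py <<'E'
import sys
from h import *
n=sys.argv[1];cams=sys.argv[2:] or ['wrist']
for c in cams:
    s=manip.read_state();p,d=manip.get_image(c)
    np.savez(f'pics/{n}_{c}.npz',p=p,d=d,pos=s['ee_pos'],rot=s['tool_rot'])
    cv2.imwrite(f'pics/{n}_{c}.png',p[:,:,::-1])
print({k:(np.round(v,4).tolist()) for k,v in s.items() if k not in('qvel','joint_torque')})
E
python3 look.py k1
```

```text
time_s: 1.55
ee_pos: [0.6012, -0.1678, 0.2502]
tool_rot: [-179.9, 0.0, 94.2]
contact_force: [0.2, 0.0, -0.1]
width: 0.0856
{'time_s': 1.55, 'joints': [-19.4499, 21.5338, 80.1367, -0.0438, 78.3897, -23.602], 'ee_pos': [0.6012, -0.1678, 0.2502], 'tool_rot': [-179.9276, 0.0152, 94.161], 'contact_force': [0.1725, 0.0293, -0.1299], 'ft_torque': [0.0065, -0.0818, 0.0171], 'width': 0.0856}
```

View pics/k1_wrist.png

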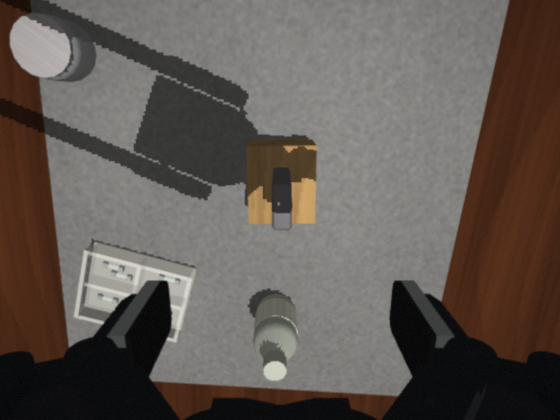

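The wrist view shows the block at (247–316, 143–223). The key's dark end face is at (273–291, 168–207) and its top face at (272–291, 207–230). I'll fit its planes from depth.

```bash
cat > key.py <<'E'
import sys
from h import *
f=np.load(f'pics/{sys.argv[1]}_wrist.npz');s=dict(ee_pos=f['pos'],tool_rot=f['rot'])
d=f['d'];W=cloud('wrist',d,s);x,y,z=W[...,0],W[...,1],W[...,2]
near=(abs(x-.602)<.06)&(abs(y+.167)<.07)&(d>0)
bt=near&(abs(z-.05)<.006)
print('blocktop z',np.median(z[bt]),cv2.minAreaRect((W[bt][:,:2]*1000).astype(np.float32)))
k=near&(z>.058)
top=k&(z>z[k].max()-.006)
def plane(q,it=4):
    c=q.mean(0)
    for _ in range(it):
        n=np.linalg.svd(q-c,full_matrices=False)[2][2];e=(q-c)@n
        q=q[abs(e)<max(2*e.std(),3e-4)];c=q.mean(0)
    n=np.linalg.svd(q-c,full_matrices=False)[2][2];return c,n,len(q),((q-c)@n).std()
c,n,l,sd=plane(W[top]);n*=np.sign(n[2]);print('top',c,n,l,sd,cv2.minAreaRect((W[top][:,:2]*1000).astype(np.float32)),'z',z[top].max())
side=k&(z<.108)
c,n,l,sd=plane(W[side]);n*=np.sign(n[1]);print('end face',c,n,l,sd)
for zz in np.arange(.06,.125,.01):
    m=k&(abs(z-zz)<.005)
    if m.sum()>5: print(round(zz,3),m.sum(),'x',x[m].min(),x[m].max(),(x[m].min()+x[m].max())/2,'ymax',np.percentile(y[m],90))
vs=np.nonzero(k)[0]
for v in range(vs.min(),vs.max()+1,3):
    u=np.nonzero(k[v])[0]; print(v,u.min(),u.max(),W[v,(u.min()+u.max())//2].round(4))
E
python3 key.py k1
```

```text
blocktop z 0.05006841572525603 ((601.7178344726562, -167.9097900390625), (60.157875061035156, 70.80160522460938), 4.76369571685791)
top [ 0.59988253 -0.15087025  0.31460174] [ 0.07386249 -0.99421336  0.07800087] 2906 0.0003769123998003289 ((599.8716430664062, -152.76019287109375), (78.24791717529297, 6.661558151245117), 4.2623515129089355) z 0.31786252850747326
end face [ 0.60036677 -0.15082698  0.08445861] [-8.83467711e-02  9.96089723e-01 -3.35091075e-04] 185 0.00012997031231951991
0.06 30 x 0.5941225674122252 0.6066545263690928 0.600388546890659 ymax -0.15048259277631404
0.07 35 x 0.5935919825610702 0.6073597019502537 0.600475842255662 ymax -0.15050960382953807
0.08 49 x 0.5936881957224128 0.607204858930565 0.600446527326489 ymax -0.15045588676505783
0.09 41 x 0.5938593284206585 0.6069417072759651 0.6004005178483118 ymax -0.15046364130285417
0.1 55 x 0.5935407573310647 0.6073825091277567 0.6004616332294107 ymax -0.15045632965585964
0.11 56 x 0.593612994283916 0.6071742454920462 0.6003936198879811 ymax -0.15044339040274385
0.12 904 x 0.5937810975155426 0.6095532246876241 0.601667161
[... 482 characters left out ...]
.1178]
204 272 291 [ 0.601  -0.1656  0.1176]
207 272 291 [ 0.6012 -0.1675  0.1183]
210 272 291 [ 0.6014 -0.17    0.1175]
213 272 291 [ 0.6015 -0.1717  0.119 ]
216 272 291 [ 0.6017 -0.1742  0.1184]
219 273 291 [ 0.6026 -0.1768  0.1171]
222 273 291 [ 0.6027 -0.1782  0.1196]
225 273 291 [ 0.6029 -0.1812  0.1173]
228 273 290 [ 0.6024 -0.1837  0.117 ]Traceback (most recent call last):
  File "key.py", line 24, in <module>
    u=np.nonzero(k[v])[0]; print(v,u.min(),u.max(),W[v,(u.min()+u.max())//2].round(4))
                                   ~~~~~^^
    return umr_minimum(a, axis, None, out, keepdims, initial, where)
ValueError: zero-size array to reduction operation minimum which has no identity
```

```bash
python3 -m crank '[{"linear":[0,0,0.04],"rotation":[0,0,-0.6]},{"linear":[0,0,0.08],"rotation":[0,0,-0.6]},{"linear":[0,0,0.12],"rotation":[0,0,-0.6]},{"linear":[0,0,0.15],"rotation":[0,0,-0.6]},{"linear":[0,0,0.168],"rotation":[0,0,-0.6]},{"linear":[0,0,0.168],"rotation":[0,0,-0.6]},{"linear":[0,0,0.168],"rotation":[0,0,-0.6]}]' 1
python3 look.py k2
```

```text
time_s: 2.3
ee_pos: [0.6022, -0.1677, 0.0827]
tool_rot: [-180.0, 0.0, 94.8]
contact_force: [0.7, 0.3, 0.9]
width: 0.0854
{'time_s': 2.3, 'joints': [-19.426, 30.5777, 91.5282, -0.009, 57.9035, -24.2062], 'ee_pos': [0.6022, -0.1677, 0.0827], 'tool_rot': [-179.9883, 0.0031, 94.785], 'contact_force': [0.689, 0.2654, 0.8756], 'ft_torque': [0.0205, -0.0083, -0.0052], 'width': 0.0854}
```

View pics/k2_wrist.png

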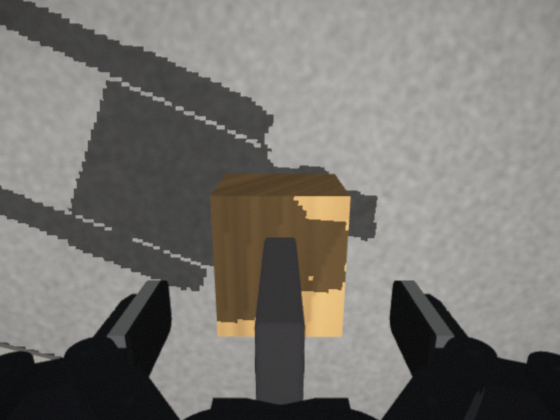

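The key sits at columns 256–304, centred between the fingers. The block top is square to the view. I'm closing now.

```bash
python3 - <<'E'
from h import *
f=np.load('pics/k2_wrist.npz');s=dict(ee_pos=f['pos'],tool_rot=f['rot']);W=cloud('wrist',f['d'],s)
for v in range(240,400,12):
    q=W[v,250:310];m=(q[:,2]>.056)&(q[:,2]<.13)
    if m.any(): a=q[m];print(v,a[0].round(4),a[-1].round(4),((a[0]+a[-1])/2).round(4))
E
python3 -m crank '[{"linear":[0,0,0],"rotation":[0,0,0]},{"linear":[0,0,0],"rotation":[0,0,0]},{"linear":[0,0,0],"rotation":[0,0,0]},{"linear":[0,0,0],"rotation":[0,0,0]},{"linear":[0,0,0],"rotation":[0,0,0]},{"linear":[0,0,0],"rotation":[0,0,0]},{"linear":[0,0,0],"rotation":[0,0,0]},{"linear":[0,0,0],"rotation":[0,0,0]},{"linear":[0,0,0],"rotation":[0,0,0]},{"linear":[0,0,0],"rotation":[0,0,0]}]' -1
python3 look.py k3
```

```text
240 [ 0.5953 -0.1509  0.0573] [ 0.6046 -0.1505  0.0561] [ 0.5999 -0.1507  0.0567]
252 [ 0.5937 -0.1533  0.0646] [ 0.6074 -0.1519  0.0654] [ 0.6005 -0.1526  0.065 ]
264 [ 0.5938 -0.1527  0.0773] [ 0.6072 -0.1516  0.0773] [ 0.6005 -0.1522  0.0773]
276 [ 0.5936 -0.153   0.0865] [ 0.6071 -0.1516  0.087 ] [ 0.6004 -0.1523  0.0868]
288 [ 0.5937 -0.153   0.0952] [ 0.607  -0.1511  0.0966] [ 0.6003 -0.152   0.0959]
300 [ 0.5938 -0.1519  0.1046] [ 0.6073 -0.1517  0.1031] [ 0.6006 -0.1518  0.1038]
312 [ 0.5936 -0.153   0.1096] [ 0.6074 -0.1521  0.1091] [ 0.6005 -0.1525  0.1094]
324 [ 0.5937 -0.1525  0.1164] [ 0.6071 -0.1512  0.1167] [ 0.6004 -0.1518  0.1165]
336 [ 0.594  -0.1552  0.118 ] [ 0.6076 -0.1554  0.1161] [ 0.6008 -0.1553  0.117 ]
348 [ 0.5942 -0.1611  0.1153] [ 0.6079 -0.1586  0.117 ] [ 0.601  -0.1599  0.1161]
360 [ 0.5945 -0.1645  0.1161] [ 0.6084 -0.1634  0.116 ] [ 0.6014 -0.164   0.1161]
372 [ 0.5947 -0.1714  0.1129] [ 0.6092 -0.1695  0.1137] [ 0.6019 -0.1704  0.1133]
384 [ 0.5953 -0.1726  0.1164] [ 0.6089 -0.1715  0.1163] [ 0.6021 -0.172   0.1163]
396 [ 0.5956 -0.1769  0.1163] [ 0.6093 -0.1752  0.117 ] [ 0.6024 -0.1761  0.1166]
time_s: 3.35
ee_pos: [0.6028, -0.1666, 0.0827]
tool_rot: [180.0, 0.0, 94.9]
contact_force: [-0.4, 1.5, 5.1]
width: 0.0133
{'time_s': 3.35, 'joints': [-19.3191, 30.5819, 91.5206, 0.0086, 57.8637, -24.2054], 'ee_pos': [0.6028, -0.1666, 0.0827], 'tool_rot': [179.9662, 0.0072, 94.8818], 'contact_force': [-0.4426, 1.4842, 5.1435], 'ft_torque': [0.1552, 0.0776, -0.0377], 'width': 0.0133}
```

View pics/k3_wrist.png

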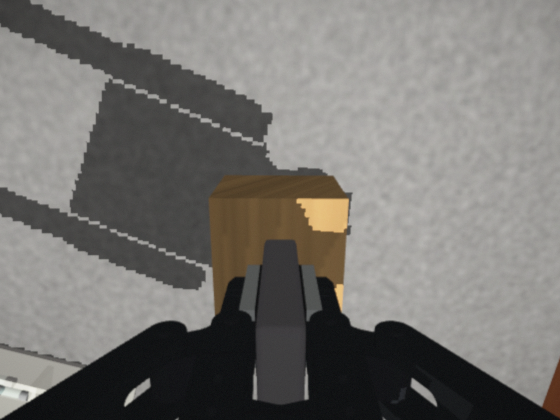

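The key is held (width 13.3 mm), with the grip at columns 257–304. Next I check its place in the tool frame, then lift straight up.

```bash
cat > inhand.py <<'E'
import sys
from h import *
f=np.load(f'pics/{sys.argv[1]}_wrist.npz');c=manip.calibration('wrist');d=f['d'];M=np.array(c['mount'])
u,v=np.meshgrid(np.arange(560),np.arange(420))
P=np.stack([(u-c['cx'])/c['fx']*d,-(v-c['cy'])/c['fy']*d,-d],-1)@M[:3,:3].T+M[:3,3]
for r in range(228,400,8):
    q=P[r,240:320];m=(abs(q[:,1])<.012)&(abs(q[:,0])<.03)&(q[:,2]<.09)
    if m.any(): i=np.nonzero(m)[0]+240;a=P[r,i];print(r,i[0],i[-1],a[0].round(4),a[-1].round(4),np.median(a,0).round(4))
E
python3 inhand.py k3
python3 -m crank '[{"linear":[0,0,-0.01],"rotation":[0,0,0]},{"linear":[0,0,-0.03],"rotation":[0,0,0]},{"linear":[0,0,-0.05],"rotation":[0,0,0]},{"linear":[0,0,-0.08],"rotation":[0,0,0]},{"linear":[0,0,-0.12],"rotation":[0,0,0]},{"linear":[0,0,-0.15],"rotation":[0,0,0]},{"linear":[0,0,-0.17],"rotation":[0,0,0]},{"linear":[0,0,-0.17],"rotation":[0,0,0]},{"linear":[0,0,-0.17],"rotation":[0,0,0]}]'
python3 look.py k4 wrist side; python3 inhand.py k4
```

```text
228 254 308 [ 0.0203 -0.0118  0.0321] [0.02   0.0119 0.033 ] [0.0201 0.     0.0328]
236 254 308 [ 0.0163 -0.0119  0.0328] [0.0167 0.0119 0.0318] [0.0164 0.     0.0327]
244 255 308 [ 0.0123 -0.0116  0.0334] [0.0129 0.012  0.0318] [0.0155 0.0002 0.0255]
252 254 307 [ 0.0091 -0.012   0.0316] [0.0088 0.0117 0.0325] [ 0.0154 -0.0002  0.017 ]
260 255 307 [ 0.0047 -0.0117  0.0327] [0.0051 0.0117 0.032 ] [0.0156 0.     0.0089]
268 251 311 [ 0.0107 -0.0118  0.0121] [0.0109 0.0118 0.0117] [ 0.0155 -0.      0.0021]
276 250 312 [ 0.0109 -0.0117  0.0049] [0.0112 0.0116 0.0043] [ 0.0156 -0.     -0.0044]
284 248 314 [ 0.0104 -0.012  -0.0006] [ 0.0107  0.0119 -0.001 ] [ 0.0156 -0.     -0.0102]
292 247 315 [ 0.0109 -0.0118 -0.0073] [ 0.0105  0.0118 -0.0065] [ 0.0154 -0.     -0.0153]
300 245 317 [ 0.0111 -0.0119 -0.0129] [ 0.0117  0.0118 -0.014 ] [ 0.0155 -0.     -0.0205]
308 244 318 [ 0.0111 -0.0118 -0.0178] [ 0.0112  0.0118 -0.0179] [ 0.0155 -0.     -0.0249]
316 242 319 [ 0.0126 -0.0117 -0.0247] [ 0.0111  0.0117 -0.0224] [ 0.0155 -0.0002 -0.0292]
324 240 319 [ 0.0121 -0.012  -0.0282] [ 0.0119  0.011
[... 2407 characters left out ...]
4 -0.0112 -0.036 ] [ 0.0121  0.0104 -0.0356] [ 0.0118 -0.0004 -0.0353]
348 240 319 [ 0.0124 -0.0108 -0.0395] [ 0.0121  0.01   -0.039 ] [ 0.0094 -0.0006 -0.0356]
356 240 319 [ 0.0167 -0.0098 -0.0482] [ 0.0174  0.0089 -0.049 ] [ 0.0068 -0.0007 -0.0355]
364 240 319 [ 0.0174 -0.0094 -0.0518] [ 0.0164  0.0088 -0.0505] [ 0.0041 -0.0004 -0.0354]
372 240 319 [ 0.0172 -0.0092 -0.0541] [ 0.0167  0.0085 -0.0535] [ 0.0015 -0.0004 -0.0355]
380 240 319 [ 0.0166 -0.009  -0.056 ] [ 0.0177  0.0081 -0.0571] [-0.0013 -0.0006 -0.0356]
388 240 319 [ 0.0167 -0.0087 -0.0584] [ 0.017   0.008  -0.0587] [-0.0041 -0.0004 -0.0355]
396 240 319 [ 0.017  -0.0085 -0.0609] [ 0.0163  0.0078 -0.0602] [-0.0069 -0.0006 -0.0355]
```

View pics/k4_wrist.png

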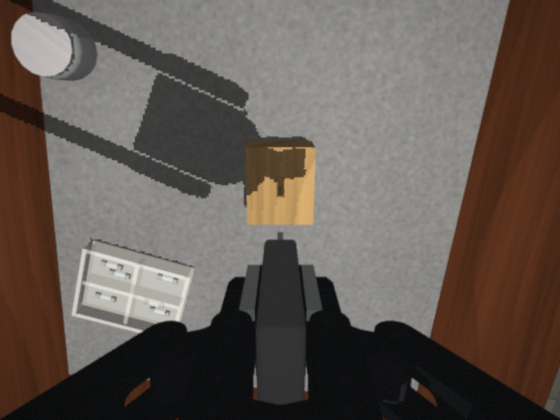

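View pics/k4_side.png

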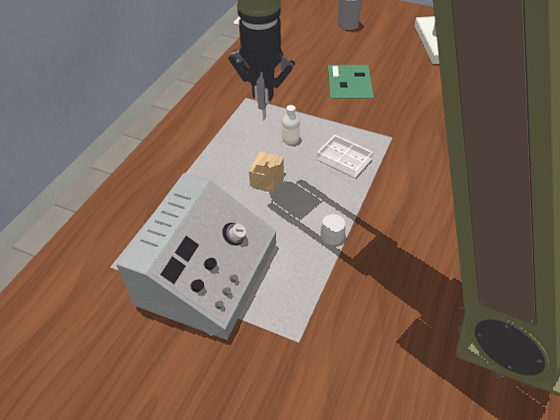

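The wrist view shows the key straight in the hand, blade edge at (280,236), and the side view shows it clear of the block. The key centre sits about −1.5 mm along tool x, with its tip at tool z ≈ 68.5 mm. Next I work out the move to a viewing pose along the cap axis.

```bash
cat > goto.py <<'E'
from h import *
KEYTIP=np.array([-0.0013,-0.0002,0.0685])
def frame(n,th,yaw=None,key_n=None):
    # tool R: z=-n, x = supply y rotated by th(rad, cap angle, right handed about -n)
    n=n/np.linalg.norm(n); ys=np.cross(n,[0,0,1.0]); 
    ys=np.cross([0,0,1.0],-n*np.array([1,1,0])); ys/=np.linalg.norm(ys)
    x=R.from_rotvec(-n*th).apply(ys); z=-n; y=np.cross(z,x)
    return np.stack([x,y,z],1)
def rel(s,Rt,pt):
    R0=R.from_euler('xyz',s['tool_rot'],degrees=True).as_matrix()
    return (R0.T@(pt-s['ee_pos'])).round(4), np.degrees(R.from_matrix(R0.T@Rt).as_rotvec()).round(2)
E
python3 - <<'E'
from goto import *
s=manip.read_state()
n=R.from_euler('zy',[2.3,-35],degrees=True).apply([0,0,1]);print(n)
Rt=frame(n,-0.1);print(Rt)
tip=np.array([.544,.0713,.108])+n*.05
pt=tip-Rt@KEYTIP;print(pt,rel(s,Rt,pt))
E
```

```text
[-0.57357644  0.          0.81915204]
[[-0.08177875  0.8150597   0.57357644]
 [ 0.99500417  0.09983342 -0.        ]
 [-0.0572621   0.57071094 -0.81915204]]
[0.47608789 0.07261347 0.20510922] (array([ 0.2485, -0.1043,  0.0459]), array([-35.05,  -3.33,  -0.85]))
```

```bash
python3 - <<'E'
from goto import *
s=manip.read_state()
n=R.from_euler('ZY',[2.3,-35],degrees=True).apply([0,0,1]);print(n)
Rt=frame(n,-0.1)
tip=np.array([.544,.0713,.108])+n*.05
pt=tip-Rt@KEYTIP;print(pt,rel(s,Rt,pt))
E
```

```text
[-0.57311436 -0.02301865  0.81915204]
[0.47608989 0.06988698 0.20510922] (array([ 0.2458, -0.1046,  0.0459]), array([-35.11,  -2.63,  -3.08]))
```

```bash
python3 -m crank '[{"linear":[0.02,-0.008,0],"rotation":[-3,-0.2,-0.3]},{"linear":[0.05,-0.02,0.005],"rotation":[-7,-0.5,-0.6]},{"linear":[0.085,-0.035,0.01],"rotation":[-12,-0.9,-1]},{"linear":[0.12,-0.05,0.02],"rotation":[-17,-1.3,-1.5]},{"linear":[0.155,-0.065,0.03],"rotation":[-22,-1.7,-2]},{"linear":[0.19,-0.08,0.035],"rotation":[-27,-2,-2.4]},{"linear":[0.22,-0.095,0.042],"rotation":[-32,-2.4,-2.8]},{"linear":[0.24,-0.102,0.045],"rotation":[-34.5,-2.6,-3]},{"linear":[0.246,-0.1046,0.046],"rotation":[-35.1,-2.6,-3.1]},{"linear":[0.246,-0.1046,0.046],"rotation":[-35.1,-2.6,-3.1]},{"linear":[0.246,-0.1046,0.046],"rotation":[-35.1,-2.6,-3.1]}]'
python3 look.py c1
```

```text
time_s: 5.5
ee_pos: [0.4771, 0.0697, 0.2055]
tool_rot: [145.1, 3.4, 97.1]
contact_force: [1.3, 0.0, -1.1]
width: 0.0136
{'time_s': 5.5, 'joints': [4.0374, 1.7943, 126.6747, -3.5776, 16.4978, -0.9775], 'ee_pos': [0.4771, 0.0697, 0.2055], 'tool_rot': [145.0644, 3.3604, 97.067], 'contact_force': [1.2822, 0.0112, -1.0831], 'ft_torque': [0.0178, 0.3883, 0.0115], 'width': 0.0136}
```

View pics/c1_wrist.png

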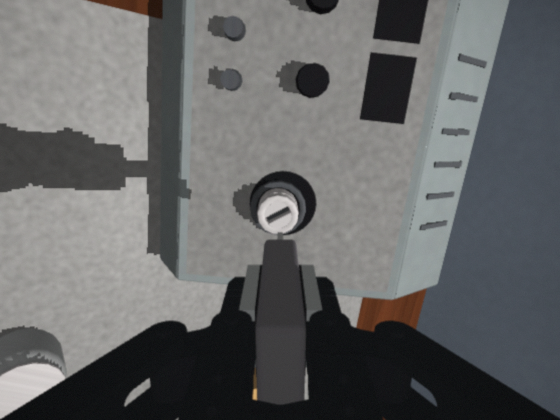

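The view reached the cap; its top is at (278,213). A dark bar there appears tilted, so I'll zoom in.

```bash
python3 - <<'E'
import cv2
a=cv2.imread('pics/c1_wrist.png')[160:260,220:340]
cv2.imwrite('pics/c1z.png',cv2.resize(a,None,fx=6,fy=6,interpolation=cv2.INTER_CUBIC))
E
```

```text
(no output)
```

View pics/c1z.png

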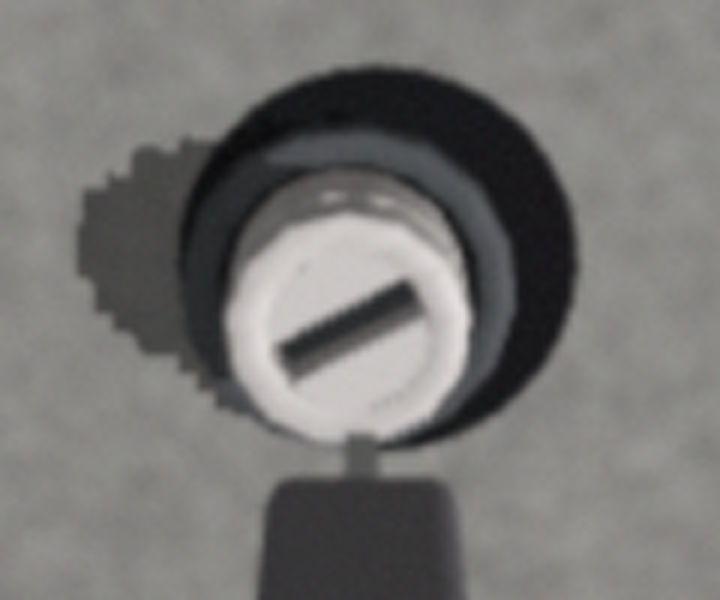

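The bar is the slot itself. It runs about 25° off the image's horizontal, so the cap frame's y isn't the supply's y. I'll measure the cap centre and the slot direction from depth and colour.

```bash
cat > cap.py <<'E'
import sys
from goto import *
def plane(q,it=6):
    c=np.median(q,0);n=None
    for i in range(it):
        n=np.linalg.svd(q-q.mean(0),full_matrices=False)[2][2];c=q.mean(0);e=(q-c)@n
        q=q[abs(e)<max(2*e.std(),4e-4)]
    return c,n*np.sign(n[2]),((q-c)@n).std(),len(q)
def cap(name,guess=(.544,.0713,.108)):
    f=np.load(f'pics/{name}_wrist.npz');s=dict(ee_pos=f['pos'],tool_rot=f['rot'])
    d=f['d'];W=cloud('wrist',d,s);g=np.array(guess)
    n0=R.from_euler('ZY',[2.3,-35],degrees=True).apply([0,0,1])
    h=(W-g)@n0;rad=np.linalg.norm((W-g)-h[...,None]*n0,axis=-1)
    ring=(rad>.03)&(rad<.07)&(abs(h+.021)<.008)&(d>0)
    c,n,sd,l=plane(W[ring]);print('panel',c.round(4),n.round(4),'tilt',np.degrees(np.arccos(n[2])).round(2),'yaw',np.degrees(np.arctan2(-n[1],-n[0])).round(2),sd,l)
    hp=(W-c)@n
    near=(rad<.022)&(d>0)
    top=near&(hp>.010)&(hp<.03)
    hist=np.histogram(hp[near],bins=np.arange(-.002,.03,.001));print('h',list(zip((hist[1][:-1]*1000).round(1).tolist(),hist[0].tolist())))
    return f,s,W,c,n,hp,rad
if __name__=='__main__':
    f,s,W,c,n,hp,rad=cap(sys.argv[1])
    face=(hp>.0185)&(hp<.0235)&(rad<.02)
    q=W[face];
    # rim-plane: cast every pixel to plane 21 mm above panel
    pc=c+.021*n
    o,_=ray('wrist',0,0,s)
    cc,T=cam('wrist',s)
    u,v=np.meshgrid(np.arange(560),np.arange(420))
    r=np.stack([(u-cc['cx'])/cc['fx'],-(v-cc['cy'])/cc['fy'],-np.ones(u.shape)],-1)@T[:3,:3].T
    t=((pc-T[:3,3])@n)/(r@n);Q=T[:3,3]+r*t[...,None]
    Rt=R.from_euler('xyz',s['tool_rot'],degrees=True).as_matrix()
    L=(Q-s['ee_pos'])@Rt  # tool coords on rim plane
    m=face.astype(np.uint8);
    cs,_=cv2.findContours(m,cv2.RETR_EXTERNAL,cv2.CHAIN_APPROX_NONE);k=max(cs,key=cv2.contourArea)
    hull=cv2.convexHull(k)[:,0]
    hl=L[hull[:,1],hull[:,0]]
    (cx,cy),rr=cv2.minEnclosingCircle((hl[:,:2]*1000).astype(np.float32))
    el=cv2.fitEllipse((L[k[:,0,1],k[:,0,0]][:,:2]*1000).astype(np.float32))
    print('rim circle tool xy mm',cx,cy,'r',rr,'ellipse',el,'z',hl[:,2].mean())
    fill=np.zeros_like(m);cv2.drawContours(fill,[k],-1,1,-1);fill=cv2.erode(fill,np.ones((3,3)))
    hole=((fill>0)&(hp<.0195)).astype(np.uint8)
    gray=f['p'].mean(-1); dark=((fill>0)&(gray<150)).astype(np.uint8)
    for nm,hm in(('hole',hole),('dark',dark)):
        kk,lab,st,_=cv2.connectedComponentsWithStats(hm)
        if kk<2: continue
        i=1+np.argmax(st[1:,4]);P=(L[lab==i][:,:2]*1000).astype(np.float32)
        print(nm,st[i],'mean',P.mean(0),cv2.minAreaRect(P),'pca dir deg',np.degrees(np.arctan2(*np.linalg.svd(P-P.mean(0),full_matrices=False)[2][0][::-1])))
    print('n in tool',Rt.T@n, 'world rim centre',s['ee_pos']+Rt@np.array([cx/1000,cy/1000,hl[:,2].mean()]))
E
python3 cap.py c1
```

```text
panel [0.5538 0.0838 0.0919] [-0.5727 -0.0212  0.8195] tilt 34.96 yaw 2.12 0.0004967782334973703 17772
h [(-2.0, 18), (-1.0, 182), (0.0, 282), (1.0, 83), (2.0, 46), (3.0, 116), (4.0, 373), (5.0, 248), (6.0, 36), (7.0, 15), (8.0, 10), (9.0, 15), (10.0, 23), (11.0, 53), (12.0, 75), (13.0, 45), (14.0, 19), (15.0, 24), (16.0, 31), (17.0, 35), (18.0, 163), (19.0, 560), (20.0, 310), (21.0, 28), (22.0, 1), (23.0, 0), (24.0, 0), (25.0, 0), (26.0, 0), (27.0, 0), (28.0, 0)]
rim circle tool xy mm 0.34819236397743225 -1.914737582206726 r 13.771066665649414 ellipse ((0.38234758377075195, -1.93138587474823), (26.205810546875, 26.432937622070312), 177.3339385986328) z 0.11630945661478993
hole [262 198  35  33 421] mean [ 0.5917258 -2.2198954] ((-0.41331160068511963, -2.0589866638183594), (23.92427635192871, 19.380050659179688), 48.90835952758789) pca dir deg -123.89244
dark [266 206  25  18 189] mean [ 0.06034778 -1.8156766 ] ((0.012806892395019531, -1.9572525024414062), (17.484947204589844, 5.008159637451172), 60.97747039794922) pca dir deg -119.333755
n in tool [ 0.0012613   0.00209591 -0.99999701] world rim centre [0.54225667 0.07245646 0.10918525]
```

The slot measures 17.5 × 5.0 mm, as specified, and lies at 61° from tool x. I'll turn the tool −119° (equivalent for the blade, and it keeps j6 in range for the later turn), then look again.

```bash
python3 -m crank '[{"linear":[0,0,0],"rotation":[0,0,-5]},{"linear":[0,0,0],"rotation":[0,0,-13]},{"linear":[0,0,0],"rotation":[0,0,-21]},{"linear":[0,0,0],"rotation":[0,0,-29]},{"linear":[0,0,0],"rotation":[0,0,-37]},{"linear":[0,0,0],"rotation":[0,0,-45]},{"linear":[0,0,0],"rotation":[0,0,-53]},{"linear":[0,0,0],"rotation":[0,0,-61]},{"linear":[0,0,0],"rotation":[0,0,-69]},{"linear":[0,0,0],"rotation":[0,0,-77]},{"linear":[0,0,0],"rotation":[0,0,-85]},{"linear":[0,0,0],"rotation":[0,0,-93]},{"linear":[0,0,0],"rotation":[0,0,-101]},{"linear":[0,0,0],"rotation":[0,0,-109]},{"linear":[0,0,0],"rotation":[0,0,-116]},{"linear":[0,0,0],"rotation":[0,0,-119.2]},{"linear":[0,0,0],"rotation":[0,0,-119.2]},{"linear":[0,0,0],"rotation":[0,0,-119.2]}]'
python3 look.py c2; python3 cap.py c2; python3 inhand.py c2 | head -5;  python3 - <<'E'
import cv2
a=cv2.imread('pics/c2_wrist.png')[160:260,220:340]
cv2.imwrite('pics/c2z.png',cv2.resize(a,None,fx=6,fy=6,interpolation=cv2.INTER_CUBIC))
E
```

```text
time_s: 7.35
ee_pos: [0.4782, 0.069, 0.2064]
tool_rot: [-158.0, 28.2, -137.3]
contact_force: [0.2, 0.3, -1.4]
width: 0.0135
{'time_s': 7.35, 'joints': [3.9532, 1.7687, 126.5873, -3.6029, 16.487, -120.0436], 'ee_pos': [0.4782, 0.069, 0.2064], 'tool_rot': [-157.9966, 28.1965, -137.2815], 'contact_force': [0.1766, 0.2989, -1.3789], 'ft_torque': [0.044, 0.355, 0.0229], 'width': 0.0135}
panel [0.5475 0.0665 0.0869] [-0.5725 -0.0218  0.8196] tilt 34.95 yaw 2.18 0.0005228447478163681 18017
h [(-2.0, 19), (-1.0, 189), (0.0, 296), (1.0, 83), (2.0, 36), (3.0, 124), (4.0, 361), (5.0, 271), (6.0, 45), (7.0, 13), (8.0, 8), (9.0, 16), (10.0, 16), (11.0, 62), (12.0, 118), (13.0, 42), (14.0, 14), (15.0, 23), (16.0, 15), (17.0, 23), (18.0, 164), (19.0, 514), (20.0, 359), (21.0, 28), (22.0, 1), (23.0, 0), (24.0, 0), (25.0, 0), (26.0, 0), (27.0, 0), (28.0, 0)]
rim circle tool xy mm 4.32253360748291 2.4671385288238525 r 13.740567207336426 ellipse ((4.267090797424316, 2.432506799697876), (26.271759033203125, 26.6009464263916), 81.8616943359375) z 0.11656804067938549
hole [268 191  33  35 438] mean [4.3919654 2.7703779] ((4.267312049865723, 2.5533571243286133), (20.26995277404785, 20.726842880249023), 52.58218002319336) pca dir deg 174.62527
dark [280 197   8  26 189] mean [4.027586  2.2399774] ((3.7879934310913086, 2.4458231925964355), (4.641441345214844, 17.36962890625), 89.92032623291016) pca dir deg -178.70056
n in tool [-0.00356937 -0.0024499  -0.99999063] world rim centre [0.54129558 0.07099813 0.1083364 ]
236 278 283 [ 0.0063 -0.0009  0.0607] [0.006  0.0017 0.0613] [0.0063 0.0004 0.0607]
244 265 296 [ 0.0154 -0.0063  0.0269] [0.0144 0.0071 0.0294] [0.0163 0.0003 0.0246]
252 264 297 [ 0.015  -0.0064  0.0191] [0.0149 0.0071 0.0193] [0.0163 0.0003 0.0162]
260 263 298 [ 0.0145 -0.0066  0.0123] [0.0145 0.0072 0.0125] [0.0163 0.0005 0.0083]
268 249 310 [ 0.0119 -0.012   0.0107] [0.0116 0.0119 0.0112] [ 0.016  -0.0001  0.0021]
```

View pics/c2z.png

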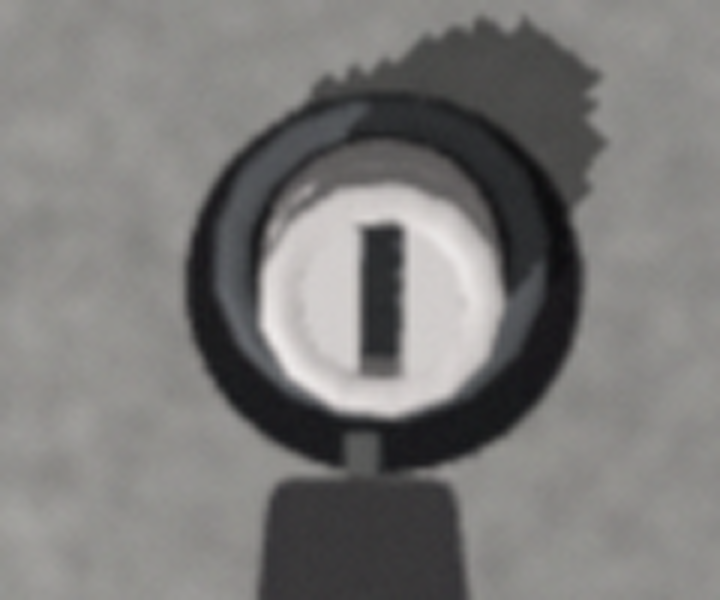

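The slot is now parallel to the key, at column 284 against the blade's 280. I'm shifting to centre it and coming down to about 14 mm above the rim.

```bash
python3 -m crank '[{"linear":[0.0042,0.002,0],"rotation":[-0.14,0.2,0]},{"linear":[0.0042,0.002,0.01],"rotation":[-0.14,0.2,0]},{"linear":[0.0042,0.002,0.02],"rotation":[-0.14,0.2,0]},{"linear":[0.0042,0.002,0.03],"rotation":[-0.14,0.2,0]},{"linear":[0.0042,0.002,0.034],"rotation":[-0.14,0.2,0]},{"linear":[0.0042,0.002,0.034],"rotation":[-0.14,0.2,0]},{"linear":[0.0042,0.002,0.034],"rotation":[-0.14,0.2,0]}]'
python3 look.py c3 wrist side; python3 cap.py c3; python3 inhand.py c3 | head -5;  python3 - <<'E'
import cv2
a=cv2.imread('pics/c3_wrist.png')[160:260,220:340]
cv2.imwrite('pics/c3z.png',cv2.resize(a,None,fx=6,fy=6,interpolation=cv2.INTER_CUBIC))
a=cv2.imread('pics/c3_side.png')[150:270,160:300]
cv2.imwrite('pics/c3s.png',cv2.resize(a,None,fx=5,fy=5,interpolation=cv2.INTER_CUBIC))
E
```

```text
time_s: 8.1
ee_pos: [0.4932, 0.0695, 0.1754]
tool_rot: [-158.2, 27.9, -137.2]
contact_force: [0.7, 0.8, -1.0]
width: 0.0131
{'time_s': 8.15, 'joints': [3.7811, 6.6245, 127.8757, -4.7682, 10.6204, -119.0965], 'ee_pos': [0.4932, 0.0695, 0.1757], 'tool_rot': [-158.1536, 27.9521, -137.2117], 'contact_force': [-0.3915, 0.3438, -1.226], 'ft_torque': [-0.0268, 0.4109, 0.0108], 'width': 0.0134}
panel [0.5448 0.0633 0.0849] [-0.5725 -0.0216  0.8196] tilt 34.95 yaw 2.16 0.0005052500138755457 20952
h [(-2.0, 18), (-1.0, 209), (0.0, 317), (1.0, 85), (2.0, 52), (3.0, 173), (4.0, 402), (5.0, 316), (6.0, 57), (7.0, 21), (8.0, 17), (9.0, 16), (10.0, 26), (11.0, 65), (12.0, 96), (13.0, 38), (14.0, 24), (15.0, 26), (16.0, 18), (17.0, 29), (18.0, 142), (19.0, 486), (20.0, 315), (21.0, 30), (22.0, 0), (23.0, 0), (24.0, 0), (25.0, 0), (26.0, 0), (27.0, 0), (28.0, 0)]
rim circle tool xy mm -0.27286064624786377 -1.1234804391860962 r 13.63494873046875 ellipse ((1.149150013923645, -1.1810156106948853), (21.51863670349121, 26.817615509033203), 173.61624145507812) z 0.08254218925821212
hole [262 223  12  18  7
[... 175 characters left out ...]
 8  17] mean [5.5967546 9.187881 ] ((5.405820846557617, 9.173346519470215), (1.6965413093566895, 5.167694091796875), 59.74843215942383) pca dir deg 146.7731
n in tool [ 3.53256919e-04  1.28898024e-03 -9.99999107e-01] world rim centre [0.5411677  0.07060414 0.10820987]
228 260 300 [ 0.0027 -0.0115  0.083 ] [0.0025 0.0118 0.0838] [0.0025 0.0022 0.0838]
236 260 300 [-0.0025 -0.0116  0.0838] [-0.0018  0.0118  0.0821] [-0.0024  0.0009  0.0834]
244 260 298 [-0.0074 -0.0116  0.0834] [-0.0078  0.0108  0.0846] [ 0.0163 -0.0003  0.0248]
252 264 297 [ 0.0157 -0.0064  0.0176] [0.0148 0.0071 0.0197] [0.0164 0.0003 0.0159]
260 263 298 [ 0.0149 -0.0065  0.0115] [0.0143 0.0072 0.0128] [0.0162 0.0003 0.0086]
```

View pics/c3z.png

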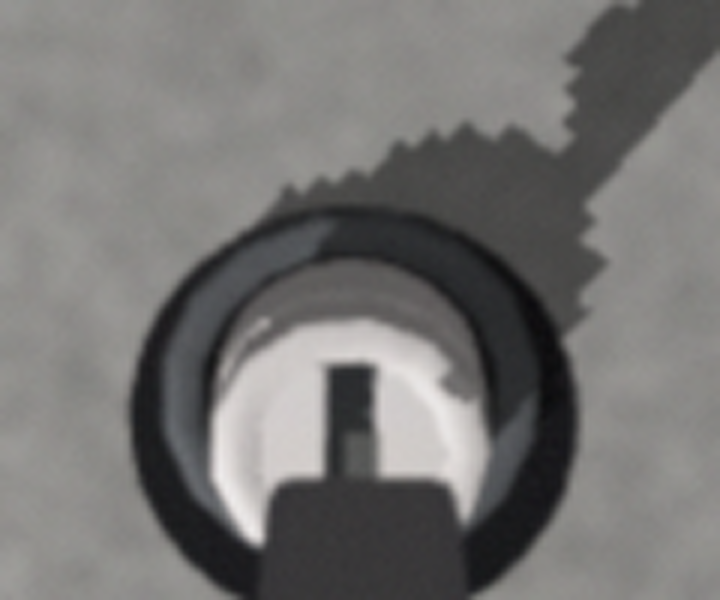

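View pics/c3s.png

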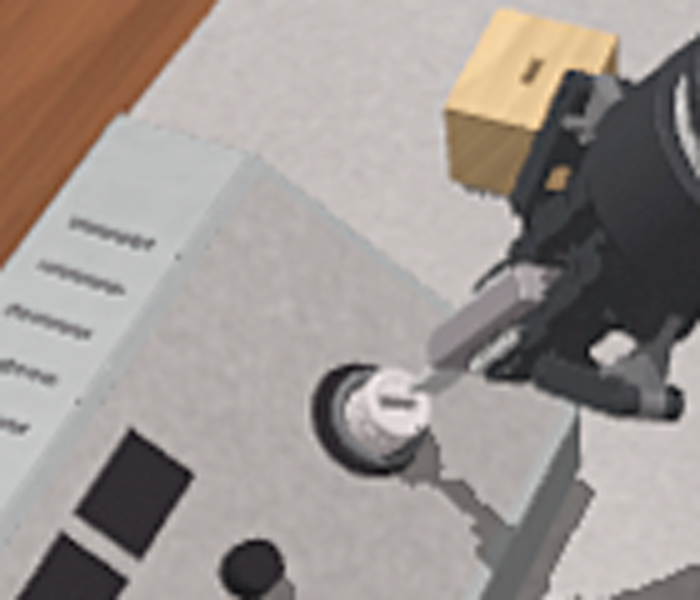

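The blade tip at (360,440) in the zoom sits inside the slot's mouth, roughly along its middle. However, j5 is down to 10.6° (limit 5.75°), so I'll predict j5 at full depth with a quick kinematic fit before going further.

```bash
cat > kin.py <<'E'
from h import *
from scipy.optimize import least_squares
D=[([-69.53,17.6242,86.3834,0,76.1106,-4.211],[.23985,-.52187,.24936],[-179.882,-.009,24.681]),
([-19.4499,21.5338,80.1367,-.0438,78.3897,-23.602],[.6012,-.1678,.2502],[-179.9276,.0152,94.161]),
([-19.426,30.5777,91.5282,-.009,57.9035,-24.2062],[.6022,-.1677,.0827],[-179.9883,.0031,94.785]),
([4.0374,1.7943,126.6747,-3.5776,16.4978,-.9775],[.4771,.0697,.2055],[145.0644,3.3604,97.067]),
([3.9532,1.7687,126.5873,-3.6029,16.487,-120.0436],[.4782,.069,.2064],[-157.9966,28.1965,-137.2815]),
([3.7811,6.6245,127.8757,-4.7682,10.6204,-119.0965],[.4932,.0695,.1757],[-158.1536,27.9521,-137.2117])]
rot=lambda ax,a:R.from_euler(ax,a,degrees=True).as_matrix()
def fk(q,p):
    a,L1,P,Q,d,T,a6=p
    Rz=rot('z',q[0]);R2=rot('y',q[1]);R3=rot('y',q[1]+q[2])  # forearm along R3 z
    o=Rz@(np.array([a,0,d])+R2@[0,0,L1]+R3@[Q,0,P])
    Rf=Rz@R3@rot('z',q[3])@rot('y',q[4])
    Rt=Rf@rot('z',q[5]+90)@rot('z',180)
    return o+Rf@np.array([a6,0,T]),Rt,
def fit():
    f=lambda p:np.concatenate([fk(q,p)[0]-np.array(x) for q,x,_ in D])
    r=least_squares(f,[0,.3,.35,.05,.3,.3,0]);return r.x,r.fun
def ik(pos,Rt,q0,p):
    f=lambda q:np.concatenate([(fk(q,p)[0]-pos)*1000,np.degrees(R.from_matrix(fk(q,p)[1].T@Rt).as_rotvec())*5])
    r=least_squares(f,q0);return r.x,r.cost
if __name__=='__main__':
    p,e=fit();print(p.round(4),abs(e).max())
    for q,x,r in D: 
        Rm=R.from_euler('xyz',r,degrees=True).as_matrix();print(np.degrees(np.linalg.norm(R.from_matrix(fk(q,p)[1].T@Rm).as_rotvec())).round(2))
    q,x,r=D[-1];Rm=R.from_euler('xyz',r,degrees=True).as_matrix()
    for dz in(-.02,0,.01,.015,.02,.025,.03,.035): print(dz,ik(np.array(x)+Rm[:,2]*dz,Rm,q,p)[0].round(2))
E
python3 kin.py
```

```text
[-0.1784  0.1914  0.4202 -0.1685  0.0108  0.0136 -0.2643] 0.04138542709201151
180.0
180.0
180.0
180.0
180.0
180.0
-0.02 [  4.92   3.83 127.13  -6.24  14.22  63.2 ]
0 [  4.67   8.89 124.02  -6.54  12.26  63.34]
0.01 [  4.55  11.44 122.38  -6.7   11.35  63.42]
0.015 [  4.49  12.72 121.54  -6.79  10.91  63.46]
0.02 [  4.43  14.   120.68  -6.87  10.48  63.5 ]
0.025 [  4.37  15.29 119.81  -6.95  10.07  63.54]
0.03 [  4.31  16.57 118.92  -7.04   9.67  63.59]
0.035 [  4.25  17.87 118.02  -7.12   9.28  63.63]
```

```bash
sed -i 's/a,L1,P,Q,d,T,a6=p/a,L1,P,Q,d,T,a6,b=p/; s/R2@\[0,0,L1\]/R2@[b,0,L1]/; s/.3,.3,0\])/.3,.3,0,0])/; s/@rot(.z.,180)//' kin.py; python3 kin.py
```

```text
[-0.2234  0.3104  0.5681 -0.1017  0.1382  0.2445 -0.392  -0.2686] 0.042005350397606694
0.0
0.0
0.0
0.0
0.0
0.0
-0.02 [   4.56    3.98  127.1    -5.46   14.08 -117.85]
0 [   3.86   10.64  125.53   -5.94    8.96 -117.85]
0.01 [   3.49   13.88  124.69   -6.23    6.54 -117.83]
0.015 [   3.29   15.48  124.26   -6.39    5.37 -117.82]
0.02 [   3.09   17.07  123.83   -6.57    4.21 -117.8 ]
0.025 [   2.88   18.63  123.38   -6.75    3.09 -117.78]
0.03 [   2.67   20.18  122.93   -6.95    1.98 -117.76]
0.035 [   2.44   21.71  122.47   -7.15    0.9  -117.73]
```

```bash
sed -i 's/a6,b=p/a6,b,c=p/; s/\[a,0,d\]/[a,c,d]/; s/.3,.3,0,0\])/.3,.3,0,0,0.04])/' kin.py; python3 kin.py
```

```text
[-1.000e-04  6.461e-01  4.166e-01  1.089e-01  1.920e-01  3.519e-01
 -3.000e-04 -1.000e-04  4.220e-02] 5.1410870989004875e-05
0.0
0.0
0.0
0.0
0.0
0.0
-0.02 [   3.85    3.73  127.44   -3.8    13.95 -120.04]
0 [   3.78    6.62  127.88   -4.78   10.62 -119.09]
0.01 [   3.75    8.08  128.05   -5.52    9.   -118.35]
0.015 [   3.74    8.8   128.12   -5.99    8.21 -117.88]
0.02 [   3.73    9.53  128.18   -6.56    7.42 -117.32]
0.025 [   3.71   10.26  128.24   -7.26    6.64 -116.63]
0.03 [   3.7    10.98  128.28   -8.13    5.87 -115.76]
0.035 [   3.68   11.71  128.32   -9.25    5.12 -114.65]
```

The kinematic fit is good to 0.05 mm. At full depth j5 would sit at its 5.75° limit, so I'll set the key back in the block and regrasp it 15 mm higher.

```bash
python3 - <<'E'
from goto import *
from kin import fit,ik
s=manip.read_state()
Rt=R.from_euler('xyz',[180,0,94.8],degrees=True).as_matrix()
for pt in ([.602,-.1670,.20],):
    l,r=rel(s,Rt,np.array(pt));print(l,r)
    R0=R.from_euler('xyz',s['tool_rot'],degrees=True).as_matrix();p,_=fit()
    q=s['joints']
    a=np.array([0,0,-.06])
    for t in np.linspace(0,1,8):
        lin=a+(l-a)*t;Rm=R0@R.from_rotvec(np.radians(r*t)).as_matrix()
        q,c=ik(s['ee_pos']+R0@lin,Rm,q,p);print(t.round(2),lin.round(3),(r*t).round(1),q.round(1),'tip',(s['ee_pos']+R0@lin+Rm@[0,0,.0685]).round(3))
E
```

```text
[ 0.0602 -0.2516  0.0372] [ 18.72  38.02 117.99]
0.0 [ 0.    0.   -0.06] [0. 0. 0.] [   4.    -2.   126.2   -2.8   20.9 -121. ] tip [0.498 0.07  0.169]
0.14 [ 0.009 -0.036 -0.046] [ 2.7  5.4 16.9] [  2.8   0.6 122.1 -11.5  26.5 -97.2] tip [0.515 0.03  0.163]
0.29 [ 0.017 -0.072 -0.032] [ 5.3 10.9 33.7] [  0.6   3.7 117.1 -13.8  33.4 -80.5] tip [ 0.53  -0.008  0.157]
0.43 [ 0.026 -0.108 -0.018] [ 8.  16.3 50.6] [ -2.5   7.2 111.3 -13.   41.  -67.5] tip [ 0.544 -0.044  0.151]
0.57 [ 0.034 -0.144 -0.004] [10.7 21.7 67.4] [ -6.3  11.  104.9 -10.6  48.8 -56.2] tip [ 0.558 -0.078  0.145]
0.71 [ 0.043 -0.18   0.009] [13.4 27.2 84.3] [-10.5  15.1  98.2  -7.4  56.8 -45.6] tip [ 0.572 -0.109  0.14 ]
0.86 [ 0.052 -0.216  0.023] [ 16.   32.6 101.1] [-14.9  19.4  91.2  -3.9  64.6 -35.1] tip [ 0.586 -0.139  0.135]
1.0 [ 0.06  -0.252  0.037] [ 18.7  38.  118. ] [-19.4  23.7  84.1  -0.   72.1 -24.2] tip [ 0.602 -0.167  0.132]
```

```bash
python3 -m crank '[{"linear":[0,0,-0.03],"rotation":[0,0,0]},{"linear":[0,0,-0.06],"rotation":[0,0,0]},{"linear":[0.004,-0.016,-0.054],"rotation":[1.2,2.4,7.4]},{"linear":[0.0075,-0.031,-0.048],"rotation":[2.3,4.8,14.8]},{"linear":[0.011,-0.047,-0.042],"rotation":[3.5,7.1,22.1]},{"linear":[0.015,-0.063,-0.036],"rotation":[4.7,9.5,29.5]},{"linear":[0.019,-0.079,-0.03],"rotation":[5.8,11.9,36.9]},{"linear":[0.0225,-0.094,-0.0235],"rotation":[7,14.3,44.2]},{"linear":[0.026,-0.11,-0.0175],"rotation":[8.2,16.6,51.6]},{"linear":[0.03,-0.126,-0.0115],"rotation":[9.4,19,59]},{"linear":[0.034,-0.1415,-0.005],"rotation":[10.5,21.4,66.4]},{"linear":[0.0375,-0.157,0.001],"rotation":[11.7,23.8,73.7]},{"linear":[0.041,-0.173,0.007],"rotation":[12.9,26.1,81.1]},{"linear":[0.045,-0.189,0.013],"rotation":[14,28.5,88.5]},{"linear":[0.049,-0.204,0.019],"rotation":[15.2,30.9,95.9]},{"linear":[0.0525,-0.22,0.025],"rotation":[16.4,33.3,103.2]},{"linear":[0.056,-0.236,0.031],"rotation":[17.6,35.6,110.6]},{"linear":[0.0602,-0.2516,0.0372],"rotation":[18.72,38.02,118]},{"linear":[0.0602,-0.2516,0.0372],"rotation":[18.72,38.02,118]},{"linear":[0.0602,-0.2516,0.0372],"rotation":[18.72,38.02,118]}]'
python3 look.py b1; python3 inhand.py b1|head -12; python3 - <<'E'
import cv2
a=cv2.imread('pics/b1_wrist.png')[130:270,200:360]
cv2.imwrite('pics/b1z.png',cv2.resize(a,None,fx=5,fy=4.2,interpolation=cv2.INTER_CUBIC))
E
```

```text
time_s: 10.2
ee_pos: [0.6018, -0.1673, 0.1996]
tool_rot: [-180.0, -0.0, 94.8]
contact_force: [0.1, 1.0, -0.7]
width: 0.0134
{'time_s': 10.2, 'joints': [-19.4084, 23.7595, 84.1586, -0.0018, 72.0885, -24.2372], 'ee_pos': [0.6018, -0.1673, 0.1996], 'tool_rot': [-179.9933, -0.0011, 94.8294], 'contact_force': [0.1496, 1.0402, -0.6981], 'ft_torque': [0.0342, 0.0316, -0.0387], 'width': 0.0134}
236 278 282 [ 0.0059 -0.0015  0.0601] [0.006  0.0006 0.0599] [ 0.006  -0.0005  0.0599]
244 265 296 [ 0.0156 -0.0068  0.025 ] [0.0139 0.0066 0.0293] [ 0.0158 -0.0002  0.0248]
252 264 297 [ 0.0148 -0.0069  0.0184] [0.0139 0.0066 0.0206] [ 0.0158 -0.0002  0.0161]
260 263 298 [ 0.0146 -0.007   0.0111] [0.0141 0.0067 0.0123] [ 0.0158 -0.0002  0.0084]
268 251 311 [ 0.011  -0.0118  0.0115] [0.0109 0.0118 0.0118] [ 0.0155 -0.      0.0022]
276 250 312 [ 0.0111 -0.0116  0.0045] [0.0106 0.0117 0.0056] [ 0.0155 -0.     -0.0042]
284 248 314 [ 0.0109 -0.0119 -0.0015] [ 0.0112  0.0118 -0.0019] [ 0.0155 -0.     -0.0101]
292 247 315 [ 0.0113 -0.0117 -0.008 ] [ 0.0117  0.0116 -0.0085] [ 0.0153 -0.     -0.0151]
300 245 317 [ 0.011  -0.0119 -0.0128] [ 0.0109  0.012  -0.0124] [ 0.0154 -0.     -0.0202]
308 244 318 [ 0.011  -0.0118 -0.0176] [ 0.0107  0.0119 -0.0171] [ 0.0155  0.0001 -0.025 ]
316 242 319 [ 0.0119 -0.0119 -0.0236] [ 0.0118  0.0115 -0.0234] [ 0.0154 -0.0002 -0.029 ]
324 241 319 [ 0.0122 -0.0117 -0.0284] [ 0.0121  0.0111 -0.0281] [ 0.0154 -0.0003 -0.033 ]
```

View pics/b1z.png

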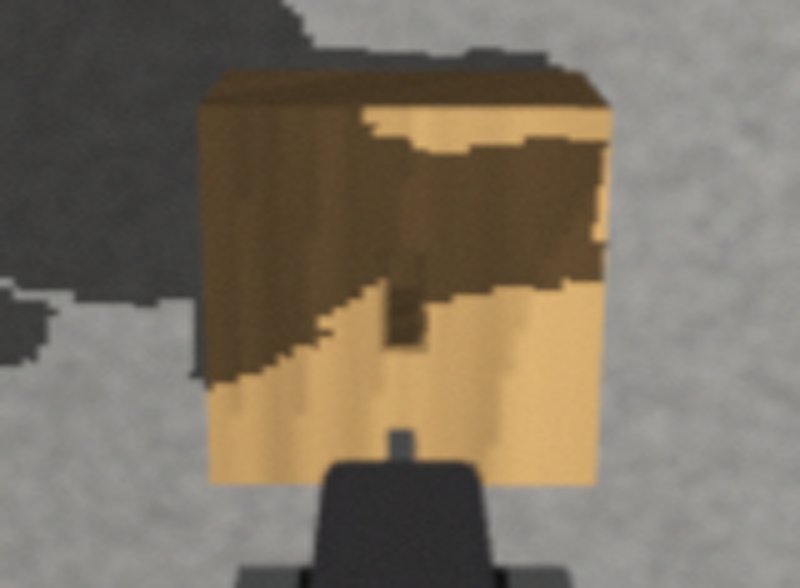

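The slot shows at pixels (277–285, 191–213) and the blade at columns 278–282. I'll cast the slot onto the z = 0.05 plane.

```bash
python3 - <<'E'
from goto import *
f=np.load('pics/b1_wrist.npz');s=dict(ee_pos=f['pos'],tool_rot=f['rot']);Rt=R.from_euler('xyz',s['tool_rot'],degrees=True).as_matrix()
def c(u,v,z=.05):
    o,r=ray('wrist',u,v,s);P=o+r*(z-o[2])/r[2];return P
for u,v in((276.6,190.5),(285.2,190.5),(276.6,212.7),(285.2,212.7),(281,201.6)): P=c(u,v);print(P.round(4),((P-s['ee_pos'])@Rt*1000).round(2))
W=cloud('wrist',f['d'],s);m=(abs(W[...,2]-.05)<.006)&(abs(W[...,0]-.6)<.05)&(abs(W[...,1]+.167)<.05)
print(np.median(W[m],0));L=((W[m]-s['ee_pos'])@Rt)[:,:2]*1000;print(cv2.minAreaRect(L.astype(np.float32)))
g=f['p'][185:218,272:292].mean(-1).astype(int);print(g)
E
```

```text
[ 0.598  -0.1597  0.05  ] [  7.9   -3.14 149.63]
[ 0.6044 -0.1592  0.05  ] [  7.91   3.26 149.63]
[ 0.5995 -0.177   0.05  ] [ -9.42  -3.17 149.63]
[ 0.6059 -0.1764  0.05  ] [ -9.41   3.35 149.63]
[ 0.602 -0.168  0.05 ] [ -0.68   0.15 149.63]
[ 0.60116533 -0.16401778  0.05010437]
((-0.29717254638671875, -0.18295860290527344), (70.1573257446289, 60.15095138549805), 0.1325325071811676)
[[ 64  62  63  65  63  63  65  65  69  67  71  70  69  69  70  66  65  65
   65  68]
 [ 64  63  64  63  64  64  65  64  69  71  70  70  71  70  67  65  63  65
   66  67]
 [ 65  64  64  62  63  63  63  66  68  69  69  70  71  70  68  66  64  65
   66  67]
 [ 64  61  65  64  63  63  64  65  66  70  69  70  70  69  68  69  66  66
   66  65]
 [ 62  65  65  62  62  61  62  66  65  66  67  69  69  67  68  68  65  66
   64  68]
 [ 64  64  61  61  61  61  62  64  66  65  65  65  63  65  65  67  66  66
   64  65]
 [ 63  64  64  59  61  61  66  64  64  66  65  59  60  63  67  65  65  67
   65  68]
 [ 63  63  64  61  61  62  67  67  65  63  64  61  60  66  67  66  65  64
   66  65]
 [ 62  64  64  63  61  62  66  65 
[... 1391 characters left out ...]
 151 151
  151 150]
 [145 146 145 138 113  80  55  53  53  53  54  66  93 130 152 153 150 151
  152 152]
 [147 145 145 138 110  77  60  58  59  59  62  75  99 131 153 153 151 151
  151 150]
 [146 147 146 136 119  96  93  95  94  94  96 102 115 131 153 153 152 151
  153 149]
 [146 145 145 139 128 127 126 127 123 121 121 121 123 135 154 152 150 151
  150 148]
 [145 145 144 144 144 148 151 148 146 143 145 146 146 150 155 152 152 151
  150 153]
 [145 145 146 146 150 156 159 158 156 156 159 159 158 156 156 153 151 151
  151 152]
 [145 145 145 145 151 158 162 158 157 157 160 160 159 158 157 153 152 151
  151 151]
 [145 147 143 146 152 156 161 159 155 157 159 157 157 157 155 153 151 149
  152 150]]
```

```bash
python3 -m crank '[{"linear":[0.0009,0.0001,0.03],"rotation":[0,0,0]},{"linear":[0.0009,0.0001,0.06],"rotation":[0,0,0]},{"linear":[0.0009,0.0001,0.074],"rotation":[0,0,0]},{"linear":[0.0009,0.0001,0.078],"rotation":[0,0,0]},{"linear":[0.0009,0.0001,0.083],"rotation":[0,0,0]},{"linear":[0.0009,0.0001,0.088],"rotation":[0,0,0]},{"linear":[0.0009,0.0001,0.09],"rotation":[0,0,0]}]'
python3 -m crank '[{"linear":[0,0,0.008],"rotation":[0,0,0]},{"linear":[0,0,0.015],"rotation":[0,0,0]},{"linear":[0,0,0.021],"rotation":[0,0,0]},{"linear":[0,0,0.024],"rotation":[0,0,0]},{"linear":[0,0,0.0255],"rotation":[0,0,0]},{"linear":[0,0,0.0262],"rotation":[0,0,0]}]'
```

```text
time_s: 10.95
ee_pos: [0.6025, -0.1662, 0.1105]
tool_rot: [179.9, 0.0, 94.8]
contact_force: [-0.5, -0.1, -0.7]
width: 0.0133
time_s: 11.55
ee_pos: [0.602, -0.1661, 0.0834]
tool_rot: [-180.0, -0.0, 94.8]
contact_force: [-0.5, -0.1, -1.4]
width: 0.0131
```

```bash
python3 -m crank '[{"linear":[0,0,0],"rotation":[0,0,0]},{"linear":[0,0,0],"rotation":[0,0,0]},{"linear":[0,0,0],"rotation":[0,0,0]},{"linear":[0,0,0],"rotation":[0,0,0]},{"linear":[0,0,-0.007],"rotation":[0,0,0]},{"linear":[0,0,-0.0145],"rotation":[0,0,0]},{"linear":[0,0,-0.0145],"rotation":[0,0,0]},{"linear":[0,0,-0.0145],"rotation":[0,0,0]}]' -0.4
python3 look.py b2;python3 inhand.py b2
python3 -m crank '[{"linear":[0,0,0],"rotation":[0,0,0]},{"linear":[0,0,0],"rotation":[0,0,0]},{"linear":[0,0,0],"rotation":[0,0,0]},{"linear":[0,0,0],"rotation":[0,0,0]},{"linear":[0,0,0],"rotation":[0,0,0]},{"linear":[0,0,0],"rotation":[0,0,0]},{"linear":[0,0,0],"rotation":[0,0,0]}]' -1
python3 look.py b3; python3 inhand.py b3
```

```text
time_s: 12.35
ee_pos: [0.6023, -0.1662, 0.0989]
tool_rot: [179.9, 0.0, 94.8]
contact_force: [0.3, -1.1, 0.2]
width: 0.0254
{'time_s': 12.35, 'joints': [-19.299, 29.462, 90.7538, -0.0052, 59.7159, -24.0843], 'ee_pos': [0.6023, -0.1662, 0.0989], 'tool_rot': [179.9395, 0.032, 94.7879], 'contact_force': [0.3272, -1.0849, 0.1679], 'ft_torque': [-0.0197, 0.0021, 0.0637], 'width': 0.0254}
228 257 305 [ 0.0147 -0.0115  0.0478] [0.0142 0.0117 0.0492] [0.0156 0.     0.0453]
236 257 305 [ 0.0108 -0.0116  0.0471] [0.0104 0.0117 0.0484] [0.0157 0.     0.0345]
244 257 305 [ 0.006  -0.0117  0.0487] [0.0061 0.0118 0.0486] [0.0158 0.     0.0246]
252 257 305 [ 0.0018 -0.0118  0.0486] [0.0023 0.0118 0.0476] [0.0158 0.     0.0162]
260 257 304 [-0.0028 -0.0119  0.0492] [-0.0022  0.0115  0.048 ] [ 0.0158 -0.0002  0.0084]
268 257 304 [-0.0066 -0.0119  0.0481] [-0.0069  0.0116  0.0487] [ 0.0157 -0.0002  0.0017]
276 258 304 [-0.0108 -0.0115  0.0476] [-0.0115  0.0117  0.049 ] [ 0.0158 -0.     -0.0049]
284 258 304 [-0.0158 -0.0116  0.0487] [-0.0154  0.0117  0.048 ] [ 0.0158 -0.     -0.0107]
292 258 304 [-0.020
[... 2694 characters left out ...]
7 -0.0113 -0.0352] [ 0.0112  0.0105 -0.0344] [ 0.0008 -0.0005 -0.02  ]
348 240 319 [ 0.0113 -0.011  -0.0381] [ 0.012   0.01   -0.0389] [-0.0022 -0.0005 -0.0201]
356 240 319 [ 0.0166 -0.0098 -0.0481] [ 0.0168  0.009  -0.0483] [-0.0052 -0.0006 -0.0202]
364 240 319 [ 0.0168 -0.0095 -0.0511] [ 0.016   0.0088 -0.0501] [-0.0084 -0.0005 -0.0201]
372 240 319 [ 0.0168 -0.0092 -0.0537] [ 0.0168  0.0085 -0.0537] [-0.0112 -0.0005 -0.0206]
380 240 319 [ 0.0166 -0.009  -0.0559] [ 0.0177  0.0081 -0.0571] [-0.0147 -0.0005 -0.0203]
388 240 319 [ 0.0171 -0.0087 -0.0589] [ 0.0169  0.008  -0.0586] [ 0.0093 -0.008  -0.0503]
396 240 319 [ 0.0165 -0.0085 -0.0604] [ 0.0178  0.0076 -0.0618] [ 0.0075 -0.0079 -0.0508]
```

View pics/b2_wrist.png

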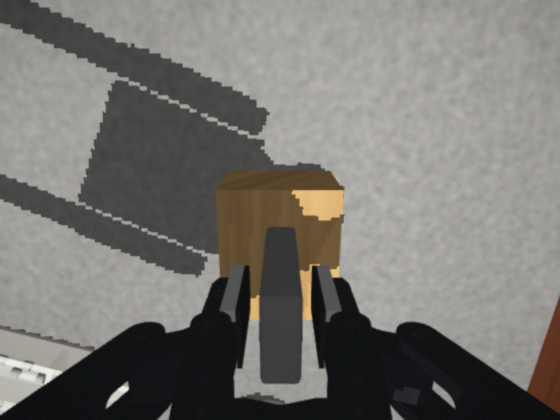

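View pics/b3_wrist.png

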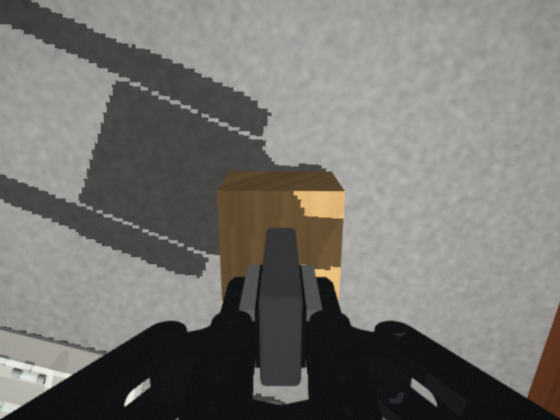

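The key is regripped 15.5 mm higher: its top is at tool z = −20 mm, so the tip is at about +84 mm. Next comes the lift, then the move back over the cap.

```bash
python3 - <<'E'
from goto import *
from kin import fit,ik
s=manip.read_state();p,_=fit()
Rt=R.from_euler('xyz',[-158.15,27.95,-137.21],degrees=True).as_matrix()
pt=np.array([.4932,.0695,.1757])-Rt[:,2]*.035+Rt[:,1]*-.001
l,r=rel(s,Rt,pt);print(l,r,np.linalg.norm(r))
R0=R.from_euler('xyz',s['tool_rot'],degrees=True).as_matrix()
q=s['joints'];a=np.array([0,0,-.13])
for t in np.linspace(0,1,6):
    lin=a+(l-a)*t;Rm=R0@R.from_rotvec(np.radians(r*t)).as_matrix()
    q,c=ik(s['ee_pos']+R0@lin,Rm,q,p);print(t.round(2),lin.round(3),(r*t).round(1),q.round(1),'tip',(s['ee_pos']+R0@lin+Rm@[0,0,.0845]).round(3))
E
```

```text
[ 0.2439 -0.1082 -0.1065] [ -18.71  -38.02 -118.01] 125.38717877039902
0.0 [ 0.    0.   -0.13] [-0. -0. -0.] [-19.3  22.4  82.   -0.   75.6 -24.1] tip [ 0.602 -0.166  0.144]
0.2 [ 0.049 -0.022 -0.125] [ -3.7  -7.6 -23.6] [-13.   16.9  92.2  -5.3  64.1 -39.4] tip [ 0.585 -0.128  0.14 ]
0.4 [ 0.098 -0.043 -0.121] [ -7.5 -15.2 -47.2] [ -7.   11.7 102.2  -9.8  51.9 -54.2] tip [ 0.57  -0.086  0.138]
0.6 [ 0.146 -0.065 -0.116] [-11.2 -22.8 -70.8] [ -1.8   7.2 111.7 -13.3  39.5 -69.8] tip [ 0.556 -0.039  0.137]
0.8 [ 0.195 -0.087 -0.111] [-15.  -30.4 -94.4] [  2.    3.8 120.1 -13.7  27.3 -89.1] tip [0.541 0.013 0.136]
1.0 [ 0.244 -0.108 -0.106] [ -18.7  -38.  -118. ] [   3.7    1.6  127.    -3.    16.6 -121. ] tip [0.522 0.07  0.135]
```

```bash
python3 -m crank '[{"linear":[0,0,-0.03],"rotation":[0,0,0]},{"linear":[0,0,-0.08],"rotation":[0,0,0]},{"linear":[0,0,-0.13],"rotation":[0,0,0]},{"linear":[0.015,-0.007,-0.1285],"rotation":[-1.2,-2.4,-7.4]},{"linear":[0.0305,-0.0135,-0.127],"rotation":[-2.3,-4.8,-14.8]},{"linear":[0.046,-0.02,-0.1255],"rotation":[-3.5,-7.1,-22.1]},{"linear":[0.061,-0.027,-0.124],"rotation":[-4.7,-9.5,-29.5]},{"linear":[0.076,-0.034,-0.1225],"rotation":[-5.8,-11.9,-36.9]},{"linear":[0.0915,-0.0405,-0.121],"rotation":[-7,-14.3,-44.2]},{"linear":[0.107,-0.047,-0.1195],"rotation":[-8.2,-16.6,-51.6]},{"linear":[0.122,-0.054,-0.118],"rotation":[-9.4,-19,-59]},{"linear":[0.137,-0.061,-0.1165],"rotation":[-10.5,-21.4,-66.4]},{"linear":[0.1525,-0.0675,-0.115],"rotation":[-11.7,-23.8,-73.7]},{"linear":[0.168,-0.0745,-0.1135],"rotation":[-12.9,-26.1,-81.1]},{"linear":[0.183,-0.081,-0.112],"rotation":[-14,-28.5,-88.5]},{"linear":[0.198,-0.088,-0.1105],"rotation":[-15.2,-30.9,-95.9]},{"linear":[0.2135,-0.0945,-0.109],"rotation":[-16.4,-33.3,-103.2]},{"linear":[0.229,-0.1015,-0.1075],"rotation":[-17.6,-35.6,-110.6]},{"linear":[0.244,-0.108,-0.1065],"rotation":[-18.7,-38,-118]},{"linear":[0.244,-0.108,-0.1065],"rotation":[-18.7,-38,-118]}]'
python3 -m crank '[{"linear":[0,0,0],"rotation":[0,0,0]},{"linear":[0,0,0],"rotation":[0,0,0]}]'
python3 look.py c4; python3 cap.py c4; python3 inhand.py c4 | head -8;  python3 - <<'E'
import cv2
a=cv2.imread('pics/c4_wrist.png')[160:260,220:340]
cv2.imwrite('pics/c4z.png',cv2.resize(a,None,fx=6,fy=6,interpolation=cv2.INTER_CUBIC))
E
```

```text
time_s: 15.15
ee_pos: [0.4709, 0.0683, 0.2028]
tool_rot: [-158.4, 27.8, -137.3]
contact_force: [-0.1, -0.5, -1.1]
width: 0.0136
time_s: 15.35
ee_pos: [0.4751, 0.0678, 0.2052]
tool_rot: [-158.2, 28.0, -137.4]
contact_force: [0.6, -0.5, -1.1]
width: 0.0137
{'time_s': 15.35, 'joints': [3.7374, 1.6315, 126.8306, -3.1562, 16.5915, -120.6414], 'ee_pos': [0.4751, 0.0678, 0.2052], 'tool_rot': [-158.1557, 28.0265, -137.3655], 'contact_force': [0.5599, -0.5311, -1.0753], 'ft_torque': [0.0498, 0.4176, -0.0097], 'width': 0.0137}
panel [0.5471 0.0661 0.0866] [-0.5723 -0.0217  0.8198] tilt 34.94 yaw 2.17 0.0005173219412541347 17366
h [(-2.0, 16), (-1.0, 143), (0.0, 247), (1.0, 82), (2.0, 37), (3.0, 114), (4.0, 326), (5.0, 270), (6.0, 37), (7.0, 15), (8.0, 16), (9.0, 13), (10.0, 14), (11.0, 66), (12.0, 102), (13.0, 45), (14.0, 11), (15.0, 15), (16.0, 11), (17.0, 24), (18.0, 157), (19.0, 472), (20.0, 295), (21.0, 21), (22.0, 2), (23.0, 0), (24.0, 0), (25.0, 0), (26.0, 0), (27.0, 0), (28.0, 0)]
rim circle tool xy mm 0.7001584768295288 1.2125951051712036 r 13.680063247680664 ellipse ((1.67070949077606
[... 506 characters left out ...]
7087392 0.10832833]
228 268 294 [ 0.016  -0.0056  0.0457] [0.0157 0.0068 0.0467] [0.0164 0.0008 0.0447]
236 266 296 [ 0.0143 -0.0063  0.0394] [0.015  0.0074 0.0377] [0.0163 0.0008 0.0343]
244 265 296 [ 0.0143 -0.0064  0.0297] [0.0157 0.0069 0.0261] [0.0162 0.0003 0.025 ]
252 264 297 [ 0.0141 -0.0065  0.0212] [0.0153 0.007  0.0185] [0.0162 0.0003 0.0163]
260 264 298 [ 0.0158 -0.006   0.0095] [0.0154 0.0071 0.0103] [0.0162 0.0005 0.0087]
268 250 310 [ 0.0112 -0.0117  0.012 ] [0.0115 0.0119 0.0116] [0.0157 0.0001 0.0027]
276 248 311 [ 0.0113 -0.0119  0.005 ] [0.011  0.0118 0.0057] [ 0.0158  0.0001 -0.0039]
284 247 312 [ 0.0109 -0.0119 -0.0006] [ 0.0113  0.0117 -0.0013] [ 0.0157 -0.0001 -0.0097]
```

View pics/c4z.png

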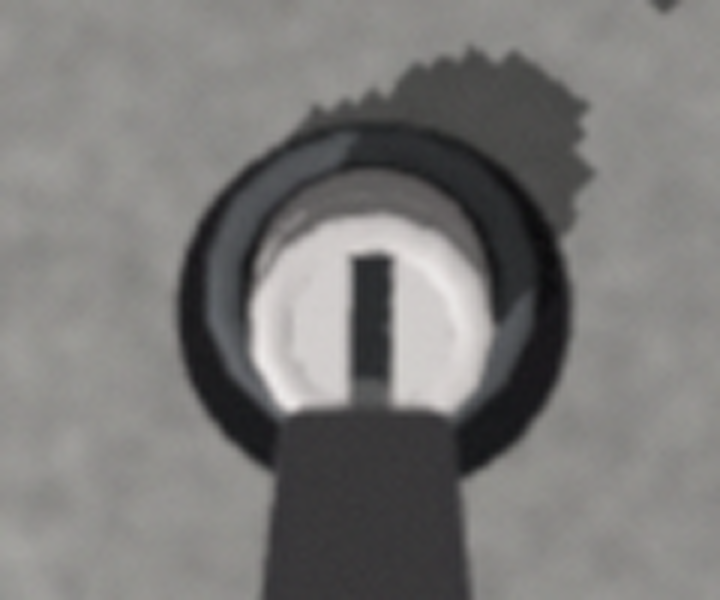

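The slot shows at u ≈ 278–285, its far end at v ≈ 202. It is aligned with the tool, and the grip hides the blade. I'll cast the slot edges onto the face plane.

```bash
python3 - <<'E'
from goto import *
for nm,pts in (('c4',None),('c2',None)):
    f=np.load(f'pics/{nm}_wrist.npz');s=dict(ee_pos=f['pos'],tool_rot=f['rot']);Rt=R.from_euler('xyz',s['tool_rot'],degrees=True).as_matrix()
    n=np.array([-.5725,-.0216,.8196]);n/=np.linalg.norm(n)
    c0=np.array([.5471,.0661,.0866]) if nm=='c4' else np.array([.5475,.0665,.0869])
    g=f['p'].mean(-1)
    def cast(u,v,h):
        o,r=ray('wrist',u,v,s);P=o+r*((c0+h*n-o)@n)/(r@n);return ((P-s['ee_pos'])@Rt*1000)
    # subpixel edges: threshold 140
    def edge(a,th):
        i=np.nonzero((a[:-1]-th)*(a[1:]-th)<0)[0];return [round(float(k+(th-a[k])/(a[k+1]-a[k])),2) for k in i]
    rows=range(204,222,4)
    for v in rows: print(nm,v,[268+e for e in edge(g[v,268:296],140)])
    us=(281,282) if nm=='c4' else (282,283)
    for u in us: print('col',u,[190+e for e in edge(g[190:232,u],140)])
    for h in(.020,.021):
        for u,v in(((281.8,202.5) if nm=='c4' else (283.6,197.3)),):print(h,cast(u,v,h).round(2))
E
```

```text
c4 204 [277.98, 285.13]
c4 208 [277.99, 285.17]
c4 212 [277.61, 285.05]
c4 216 [277.56, 285.03]
c4 220 [277.61, 284.96]
col 281 [195.42, 201.69]
col 282 [195.34, 201.57]
0.02 [  8.19   1.32 118.4 ]
0.021 [  8.48   1.31 117.4 ]
c2 204 [279.4, 286.9]
c2 208 [279.39, 286.82]
c2 212 [279.39, 286.81]
c2 216 [279.4, 286.57]
c2 220 [279.49, 286.34]
col 282 [190.44, 196.92, 222.47, 228.63]
col 283 [190.35, 196.69, 222.56, 228.77]
0.02 [ 12.     2.49 117.56]
0.021 [ 12.26   2.48 116.56]
```

```bash
python3 -m crank '[{"linear":[0.001,0.0007,0.01],"rotation":[0,0,0]},{"linear":[0.001,0.0007,0.02],"rotation":[0,0,0]},{"linear":[0.001,0.0007,0.026],"rotation":[0,0,0]},{"linear":[0.001,0.0007,0.027],"rotation":[0,0,0]},{"linear":[0.001,0.0007,0.027],"rotation":[0,0,0]},{"linear":[0.001,0.0007,0.027],"rotation":[0,0,0]}]'
python3 look.py c5 wrist side scene; python3 - <<'E'
from goto import *
a=cv2.imread('pics/c5_wrist.png')[160:260,220:340]
cv2.imwrite('pics/c5z.png',cv2.resize(a,None,fx=6,fy=6,interpolation=cv2.INTER_CUBIC))
a=cv2.imread('pics/c5_side.png')[180:260,190:290]
cv2.imwrite('pics/c5s.png',cv2.resize(a,None,fx=7,fy=7,interpolation=cv2.INTER_CUBIC))
a=cv2.imread('pics/c5_scene.png')[180:250,310:390]
cv2.imwrite('pics/c5c.png',cv2.resize(a,None,fx=7,fy=7,interpolation=cv2.INTER_CUBIC))
E
python3 cap.py c5 | grep -v '^h'
```

```text
time_s: 16.0
ee_pos: [0.4884, 0.0686, 0.1819]
tool_rot: [-158.2, 27.9, -137.2]
contact_force: [0.9, 0.3, -1.5]
width: 0.0134
{'time_s': 16.1, 'joints': [3.6792, 5.4593, 127.7887, -4.0406, 11.8441, -119.9012], 'ee_pos': [0.4884, 0.0686, 0.1821], 'tool_rot': [-158.1381, 27.967, -137.2187], 'contact_force': [0.0171, 0.0478, -0.8968], 'ft_torque': [-0.0794, 0.4365, -0.0351], 'width': 0.0134}
panel [0.545  0.0639 0.0851] [-0.5725 -0.0216  0.8196] tilt 34.95 yaw 2.16 0.000495688309753726 19709
rim circle tool xy mm -1.1347358226776123 -0.48732230067253113 r 13.81053638458252 ellipse ((-1.0148565769195557, -0.5063954591751099), (24.509374618530273, 25.17236328125), 34.35744094848633) z 0.0905814249488201
dark [287 213  13  14 118] mean [4.8016796 7.048289 ] ((5.45055627822876, 7.901216983795166), (7.191432476043701, 8.206560134887695), 89.6056137084961) pca dir deg 154.44325
n in tool [ 1.06734675e-04  9.11874837e-04 -9.99999579e-01] world rim centre [0.54123547 0.07086776 0.10826561]
```

View pics/c5z.png

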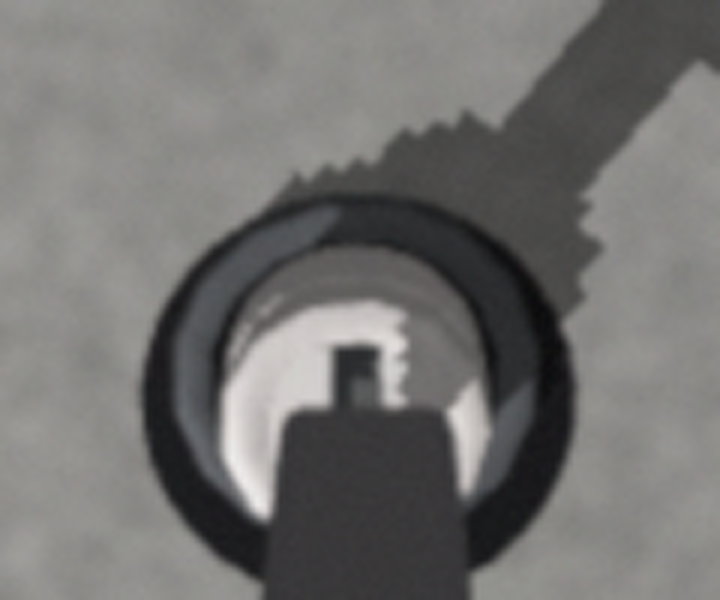

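View pics/c5s.png

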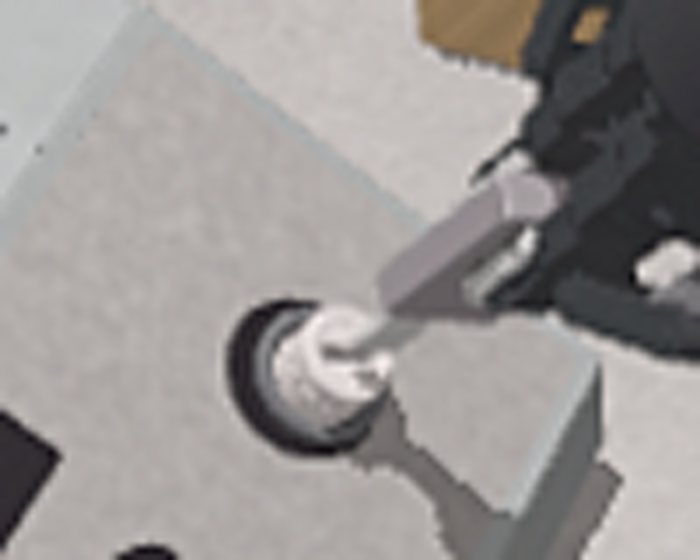

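View pics/c5c.png

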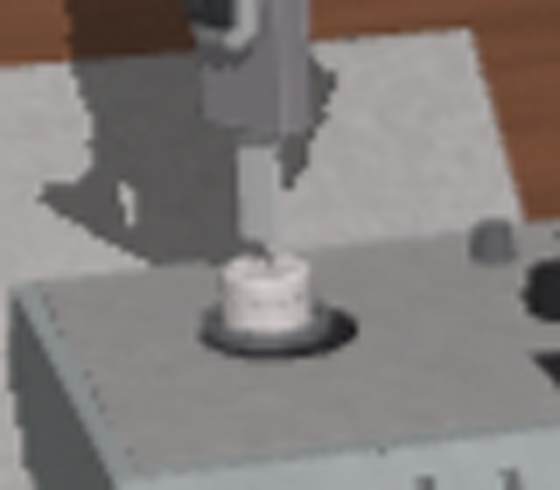

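The blade's right side is at u ≈ 281 and the slot's centre at u ≈ 279, so the lateral offset is about 1 mm. I'll check the along-slot offset and whether the pose has settled.

```bash
python3 - <<'E'
from goto import *
f=np.load('pics/c5_wrist.npz');s=dict(ee_pos=f['pos'],tool_rot=f['rot']);Rt=R.from_euler('xyz',s['tool_rot'],degrees=True).as_matrix()
g=f['p'].mean(-1).astype(int);print(g[214:230,272:290])
c,T=cam('wrist',s);M=np.array(c['mount'])
def cast(u,v,z):
    r=M[:3,:3]@np.array([(u-c['cx'])/c['fx'],-(v-c['cy'])/c['fy'],-1]);return (M[:3,3]+r*(z-M[2,3])/r[2])*1000
print('slot end',cast(279.2,217.2,.0915),cast(279.2,217.2,.0905))
print('blade tip',cast(281,223,.0843))
print({k:np.round(v,3) for k,v in manip.read_state().items() if k in('qvel','ee_pos')})
d=f['d']
u,v=np.meshgrid(np.arange(560),np.arange(420))
P=np.stack([(u-c['cx'])/c['fx']*d,-(v-c['cy'])/c['fy']*d,-d],-1)@M[:3,:3].T+M[:3,3]
print((P[218:230,275:286,2]*1000).round(0)); print((P[222:232:2,276:286,0]*1000).round(1))
E
```

```text
[[199 201 202 203 203 202 202 204 207 205 204 204 201 186 150 120 115 115]
 [202 203 205 207 208 206 206 206 209 209 209 212 209 198 165 125 114 116]
 [203 204 206 205 203 202 197 189 188 196 208 213 215 215 200 162 120 113]
 [199 194 186 164 144 141 132 120 121 131 152 182 211 220 214 183 120 112]
 [201 195 178 124  70  60  58  56  56  62  80 144 204 215 200 153 116 109]
 [203 204 183 119  58  46  45  45  45  49  71 142 201 196 160 126 110 108]
 [205 205 184 118  56  44  45  46  49  57  90 151 199 197 179 155 116 109]
 [205 204 184 118  55  45  44  47  49  54  91 156 201 205 199 174 120 111]
 [206 204 182 114  54  44  48  57  53  57  85 150 199 204 189 148 117 113]
 [206 205 181 112  54  48  59  76  77  77  89 140 191 200 176 123 112 112]
 [206 205 180 112  54  46  65  86  86  88  94 132 185 188 152 117 113 113]
 [207 204 182 111  55  49  65  86  90  90  94 132 185 194 164 124 113 112]
 [202 199 177 111  55  49  64  86  87  86  93 130 181 197 188 154 115 110]
 [165 162 143  94  55  52  61  77  78  80  81 107 144 162 155 129 100  94]
 [ 99  98  89  69  56  55  59  64  63  63  65  71 
[... 602 characters left out ...]
.  98. 100.  99.  93.  92.]
 [ 92.  98.  99. 100.  81.  80.  82.  82.  79.  92.  92.]
 [ 93.  98. 100. 100.  80.  81.  79.  79.  80.  93.  92.]
 [ 93. 100. 100.  99.  77.  78.  77.  78.  78.  92.  92.]
 [ 96.  99. 100. 100.  76.  76.  76.  77.  76.  92.  93.]
 [ 98.  99. 100.  98.  76.  74.  75.  74.  75.  92.  92.]
 [ 45.  46.  44.  46.  46.  44.  44.  45.  45.  44.  44.]
 [ 44.  42.  42.  43.  44.  44.  44.  43.  43.  42.  43.]]
[[ 1.2  1.3  1.1  1.1  1.2  1.3  0.9  0.9  3.   3.3]
 [ 0.1 -0.5 -0.5  6.3  6.   6.6  6.6  6.4  1.8  2.1]
 [-1.7 -2.1 -1.9  6.5  6.4  6.5  6.2  6.6  0.7  0.5]
 [16.  16.5 15.8 16.1 16.6 16.6 16.4 16.3 16.6 16.5]
 [76.2 16.  16.2 16.1 16.3 17.  16.5 16.4 16.2 16.1]]
```

The offsets to correct are about −0.9 mm along and −0.9 mm across (the c4 picture had been taken before the arm settled). I'll correct these and enter 4 mm.

```bash
python3 -m crank '[{"linear":[-0.0009,-0.0009,0],"rotation":[0,0,0]},{"linear":[-0.0009,-0.0009,0.002],"rotation":[0,0,0]},{"linear":[-0.0009,-0.0009,0.004],"rotation":[0,0,0]},{"linear":[-0.0009,-0.0009,0.006],"rotation":[0,0,0]},{"linear":[-0.0009,-0.0009,0.008],"rotation":[0,0,0]},{"linear":[-0.0009,-0.0009,0.010],"rotation":[0,0,0]},{"linear":[-0.0009,-0.0009,0.011],"rotation":[0,0,0]},{"linear":[-0.0009,-0.0009,0.011],"rotation":[0,0,0]}]'
python3 look.py c6 wrist side scene; python3 - <<'E'
from goto import *
a=cv2.imread('pics/c6_wrist.png')[180:280,220:340]
b=cv2.imread('pics/c6_side.png')[190:250,210:282]
a=cv2.resize(a,(480,400),interpolation=cv2.INTER_CUBIC);b=cv2.resize(b,(480,400),interpolation=cv2.INTER_CUBIC)
cv2.imwrite('pics/c6z.png',np.hstack([a[:,90:390],b]))
E
python3 cap.py c6 | grep -v '^h'
```

```text
time_s: 16.95
ee_pos: [0.4958, 0.0686, 0.1733]
tool_rot: [-158.2, 27.9, -137.2]
contact_force: [0.2, -0.4, -0.3]
width: 0.0136
{'time_s': 17.05, 'joints': [3.601, 7.0767, 127.8416, -4.4228, 10.2023, -119.5723], 'ee_pos': [0.4957, 0.0687, 0.1735], 'tool_rot': [-158.1566, 27.9437, -137.2222], 'contact_force': [0.685, 0.1702, -0.6102], 'ft_torque': [0.035, 0.4005, -0.009], 'width': 0.0134}
panel [0.5444 0.0635 0.0847] [-0.5723 -0.0217  0.8197] tilt 34.94 yaw 2.17 0.0004986964005026063 21378
rim circle tool xy mm -0.22769419848918915 0.3056958317756653 r 13.761152267456055 ellipse ((-0.7920410633087158, 0.3678017854690552), (24.756744384765625, 25.187000274658203), 88.75801086425781) z 0.07935740443102025
dark [283 215  19  17 138] mean [7.1124496 6.9853196] ((6.974306583404541, 7.048641204833984), (6.107704162597656, 11.62025260925293), 25.5770263671875) pca dir deg 126.831276
n in tool [ 2.82011119e-04  8.54889291e-04 -9.99999595e-01] world rim centre [0.54115078 0.07077026 0.10823772]
```

View pics/c6z.png

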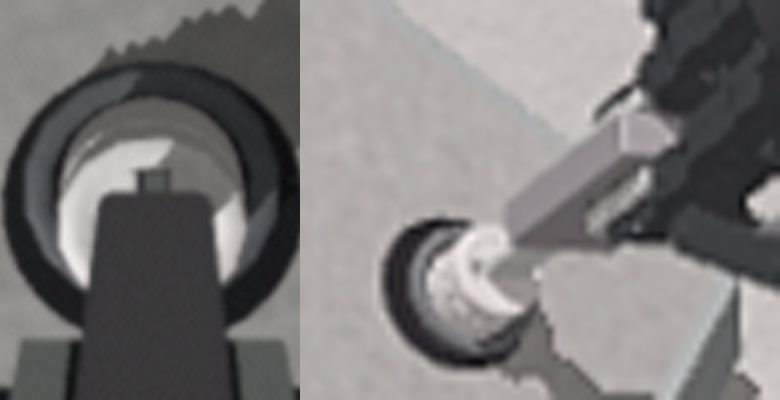

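The blade is inside the slot with no contact force (cap centre still at (0.541, 0.071)). I'm going on to the slot floor.

```bash
python3 -m crank '[{"linear":[0,0,0.0015],"rotation":[0,0,0]},{"linear":[0,0,0.003],"rotation":[0,0,0]},{"linear":[0,0,0.0045],"rotation":[0,0,0]},{"linear":[0,0,0.005],"rotation":[0,0,0]},{"linear":[0,0,0.005],"rotation":[0,0,0]}]'
python3 look.py c7;python3 cap.py c7 | grep -v '^h'; python3 inhand.py c7|head -8
python3 -m crank '[{"linear":[0,0,0.001],"rotation":[0,0,0]},{"linear":[0,0,0.002],"rotation":[0,0,0]},{"linear":[0,0,0.003],"rotation":[0,0,0]},{"linear":[0,0,0.004],"rotation":[0,0,0]},{"linear":[0,0,0.004],"rotation":[0,0,0]}]'
python3 look.py c8;python3 cap.py c8 | grep -v '^h'; python3 inhand.py c8|head -8
```

```text
time_s: 17.6
ee_pos: [0.4987, 0.0688, 0.1695]
tool_rot: [-158.1, 28.0, -137.2]
contact_force: [-2.1, -0.6, 1.3]
width: 0.0134
{'time_s': 17.6, 'joints': [3.5867, 7.7905, 127.9246, -4.7574, 9.3871, -119.243], 'ee_pos': [0.4987, 0.0688, 0.1695], 'tool_rot': [-158.1418, 27.9591, -137.2159], 'contact_force': [-2.1398, -0.5563, 1.2532], 'ft_torque': [-0.0407, 0.3876, -0.0291], 'width': 0.0134}
panel [0.5441 0.0632 0.0845] [-0.5727 -0.0219  0.8195] tilt 34.97 yaw 2.19 0.00048816184403343747 21981
rim circle tool xy mm 0.0764717385172844 0.31662604212760925 r 13.620951652526855 ellipse ((-0.4155693054199219, 0.4283352494239807), (24.47076416015625, 25.09235382080078), 87.95201110839844) z 0.07459005827412146
dark [283 218  18  16 114] mean [7.951219 6.796972] ((7.528633117675781, 7.242220878601074), (4.913811683654785, 11.485906600952148), 38.00440979003906) pca dir deg 129.64037
n in tool [ 1.62317631e-04  6.27447625e-04 -9.99999790e-01] world rim centre [0.54113149 0.07063755 0.10823763]
228 259 301 [ 0.0049 -0.0117  0.077 ] [0.0049 0.012  0.0769] [0.0161 0.0001 0.0454]
236 259 301 [ 0.00
[... 1395 characters left out ...]
.0116  0.0859] [ 0.0161 -0.0001  0.0166]
260 264 298 [ 0.0157 -0.0061  0.0098] [0.0154 0.0071 0.0105] [0.0163 0.0005 0.0085]
268 250 310 [ 0.0113 -0.0117  0.0119] [0.0113 0.0119 0.0118] [0.0158 0.0001 0.0025]
276 248 311 [ 0.011  -0.012   0.0056] [0.0115 0.0118 0.0046] [ 0.0158 -0.0001 -0.004 ]
284 247 313 [ 0.0113 -0.0118 -0.0013] [ 0.0114  0.012  -0.0015] [ 0.0158  0.0001 -0.0098]Traceback (most recent call last):
  File "cap.py", line 35, in <module>
    cs,_=cv2.findContours(m,cv2.RETR_EXTERNAL,cv2.CHAIN_APPROX_NONE);k=max(cs,key=cv2.contourArea)
                                                                       ~~~^^^^^^^^^^^^^^^^^^^^^^^^
ValueError: max() iterable argument is empty
```

Contact at the floor (3.3 N), then the cap followed for about 4 mm at 6.3 N. The rim stays 7.8 mm behind the tip, so the blade is fully in. I'm pushing on.

```bash
python3 -m crank '[{"linear":[0,0,0.001],"rotation":[0,0,0]},{"linear":[0,0,0.002],"rotation":[0,0,0]},{"linear":[0,0,0.003],"rotation":[0,0,0]},{"linear":[0,0,0.0033],"rotation":[0,0,0]},{"linear":[0,0,0.0033],"rotation":[0,0,0]},{"linear":[0,0,0.0033],"rotation":[0,0,0]}]'
python3 look.py c9;python3 cap.py c9 2>/dev/null | head -2;python3 inhand.py c9|head -6
cat > caph.py <<'E'
import sys
from cap import *
for nm in sys.argv[1:]:
    f,s,W,c,n,hp,rad=cap(nm)
    Rt=R.from_euler('xyz',s['tool_rot'],degrees=True).as_matrix()
    L=(W-s['ee_pos'])@Rt
    ra=np.hypot(L[...,0],L[...,1]);m=(rad<.018)&(hp>.009)&(hp<.03)&(L[...,2]>.06)
    print(nm,m.sum(),'face h',np.median(hp[m]),'tool z',np.median(L[m][:,2]),'tcp h',(s['ee_pos']-c)@n)
E
python3 caph.py c7 c8 c9|grep face
```

```text
time_s: 18.8
ee_pos: [0.5028, 0.0689, 0.1635]
tool_rot: [-158.1, 28.0, -137.2]
contact_force: [-4.4, -1.2, 4.6]
width: 0.0136
{'time_s': 18.8, 'joints': [3.5686, 8.8512, 128.0304, -5.3498, 8.2254, -118.657], 'ee_pos': [0.5028, 0.0689, 0.1635], 'tool_rot': [-158.143, 27.9581, -137.216], 'contact_force': [-4.3553, -1.1852, 4.598], 'ft_torque': [-0.0328, 0.2958, -0.0049], 'width': 0.0136}
panel [0.5439 0.0628 0.0843] [-0.5724 -0.0217  0.8197] tilt 34.95 yaw 2.17 0.0004915934090035789 23190
h [(-2.0, 26), (-1.0, 237), (0.0, 350), (1.0, 99), (2.0, 64), (3.0, 145), (4.0, 570), (5.0, 398), (6.0, 68), (7.0, 25), (8.0, 26), (9.0, 23), (10.0, 53), (11.0, 251), (12.0, 357), (13.0, 85), (14.0, 4), (15.0, 1), (16.0, 0), (17.0, 0), (18.0, 0), (19.0, 0), (20.0, 0), (21.0, 0), (22.0, 0), (23.0, 0), (24.0, 0), (25.0, 0), (26.0, 0), (27.0, 0), (28.0, 0)]
228 259 301 [ 0.0047 -0.0117  0.0776] [0.0051 0.0119 0.0765] [0.0161 0.0001 0.0453]
236 259 301 [ 0.0002 -0.0118  0.0767] [0.0006 0.012  0.0758] [0.0162 0.0001 0.0345]
244 259 300 [-0.0051 -0.0119  0.0778] [-0.0046  0.0115  0.0765] [ 0.0161 -0.0001  0.0252]
252 260 300 [-0.0127 -0.0118  0.0839] [-0.0122  0.012   0.0828] [0.0161 0.0001 0.0167]
260 261 299 [-0.02   -0.0115  0.0885] [-0.0195  0.0117  0.0876] [0.0162 0.0001 0.0087]
268 250 310 [ 0.0118 -0.0116  0.0109] [0.0115 0.0119 0.0115] [0.0158 0.0001 0.0025]
c7 986 face h 0.019021386672316377 tool z 0.07657219221486428 tcp h 0.09558793456948592
c8 850 face h 0.015290341898373304 tool z 0.07622904377844704 tcp h 0.09151753736844834
c9 774 face h 0.012177766249733536 tool z 0.07611288812909314 tcp h 0.08829298925995648
```

The cap is in by about 7.5 mm (face at 12.2 mm, from 19.7). I'll estimate the wrist-camera bias from the two views at different roll, so the turn centre is right, then turn.

```bash
python3 - <<'E'
from goto import *
def Rm(r): return R.from_euler('xyz',r,degrees=True).as_matrix()
f1,f2=np.load('pics/c1_wrist.npz'),np.load('pics/c2_wrist.npz')
R1,R2=Rm(f1['rot']),Rm(f2['rot'])
m1=np.array([.36,-1.92,116.3]);m2=np.array([4.3,2.45,116.57])
# p1+R1(m1-b)=p2+R2(m2-b)
A=(R1-R2);rhs=(f1['pos']-f2['pos'])*1000+R1@m1-R2@m2
b=np.linalg.lstsq(A,rhs,rcond=1e-2)[0];print('bias',b,'res',A@b-rhs)
E
```

```text
bias [ 1.06617030e+00  3.32251965e-01 -5.03037940e-04] res [ 0.06844396  0.00273562 -0.09726919]
```

```bash
python3 -m crank '[{"linear":[0,0,0],"rotation":[0,0,2]},{"linear":[0,0,0],"rotation":[0,0,6]},{"linear":[0,0,0],"rotation":[0,0,10]},{"linear":[0,0,0],"rotation":[0,0,14]},{"linear":[0,0,0],"rotation":[0,0,18]},{"linear":[0,0,0],"rotation":[0,0,20]},{"linear":[0,0,0],"rotation":[0,0,20]}]'
python3 look.py d1;python3 caph.py d1|grep face;python3 inhand.py d1|head -6
```

```text
time_s: 19.55
ee_pos: [0.5026, 0.0689, 0.1634]
tool_rot: [-169.7, 33.6, -159.6]
contact_force: [-5.0, -0.7, 5.1]
width: 0.0133
{'time_s': 19.55, 'joints': [3.571, 8.8482, 128.0414, -5.3532, 8.2393, -98.6593], 'ee_pos': [0.5026, 0.0689, 0.1634], 'tool_rot': [-169.724, 33.5524, -159.6069], 'contact_force': [-4.9522, -0.7449, 5.1311], 'ft_torque': [-0.0097, 0.4348, 0.0875], 'width': 0.0133}
d1 768 face h 0.01221480460556047 tool z 0.07610923997079677 tcp h 0.0883230194866076
228 260 301 [ 0.005  -0.0113  0.0766] [0.0053 0.0118 0.076 ] [0.016  0.0002 0.0457]
236 259 301 [ 0.0002 -0.0119  0.0767] [0.0002 0.0119 0.0767] [ 0.0162 -0.0002  0.0346]
244 259 301 [-0.0043 -0.0119  0.0758] [-0.0042  0.0119  0.0757] [0.0161 0.     0.0251]
252 260 300 [-0.0125 -0.0119  0.0835] [-0.0126  0.0119  0.0838] [0.0162 0.     0.0164]
260 261 299 [-0.0199 -0.0116  0.0884] [-0.0195  0.0116  0.0876] [0.0162 0.     0.0087]
268 250 310 [ 0.0114 -0.0118  0.0117] [0.0115 0.0118 0.0116] [ 0.0158 -0.0002  0.0024]
```

The turn works: 20° done, the cap is still in at 12.2 mm and the torque is about 0.09 N m. The camera bias is (+1.1, +0.3) mm, so the key sits about 1.9 mm off the tool axis. I'll add that orbit correction while I turn.

```bash
python3 -m crank '[{"linear":[0,0.0005,0],"rotation":[0,0,5]},{"linear":[0,0.001,0],"rotation":[0,0,10]},{"linear":[0,0.0011,0],"rotation":[0,0,15]},{"linear":[-0.0001,0.0013,0],"rotation":[0,0,20]},{"linear":[-0.00015,0.00145,0],"rotation":[0,0,25]},{"linear":[-0.0002,0.0016,0],"rotation":[0,0,30]},{"linear":[-0.0003,0.0017,0],"rotation":[0,0,35]},{"linear":[-0.0004,0.00185,0],"rotation":[0,0,40]},{"linear":[-0.00055,0.00195,0],"rotation":[0,0,45]},{"linear":[-0.0007,0.0021,0],"rotation":[0,0,50]},{"linear":[-0.0007,0.0021,0],"rotation":[0,0,50]}]'
python3 look.py d2;python3 caph.py d2|grep face;python3 inhand.py d2|head -6; python3 cap.py d2|grep panel
python3 - <<'E'
import cv2
a=cv2.imread('pics/d2_wrist.png')[160:300,200:360]
cv2.imwrite('pics/d2z.png',cv2.resize(a,None,fx=4,fy=4,interpolation=cv2.INTER_CUBIC))
E
```

```text
time_s: 20.7
ee_pos: [0.5026, 0.0709, 0.1634]
tool_rot: [158.3, 28.0, 141.8]
contact_force: [-4.0, -1.4, 4.6]
width: 0.0131
{'time_s': 20.7, 'joints': [3.9632, 8.8801, 127.988, -6.9789, 8.3206, -46.7476], 'ee_pos': [0.5026, 0.0709, 0.1634], 'tool_rot': [158.2521, 27.9735, 141.8217], 'contact_force': [-3.965, -1.433, 4.6218], 'ft_torque': [-0.5229, 0.4448, -0.2614], 'width': 0.0131}
d2 754 face h 0.012144297665641205 tool z 0.07612685020492121 tcp h 0.08826836209878328
228 260 301 [ 0.0052 -0.0115  0.0757] [0.0051 0.0115 0.0762] [ 0.0159 -0.      0.0456]
236 260 301 [ 0.0008 -0.0115  0.0747] [0.0008 0.0115 0.0749] [ 0.016  -0.      0.0348]
244 260 301 [-0.0047 -0.0116  0.0762] [-0.0047  0.0117  0.0764] [ 0.016  -0.0002  0.0251]
252 261 300 [-0.0126 -0.0115  0.0833] [-0.0122  0.0116  0.0824] [ 0.016  -0.      0.0166]
260 261 299 [-0.0199 -0.0119  0.088 ] [-0.02    0.0114  0.0884] [ 0.016  -0.0002  0.0088]
268 251 311 [ 0.011  -0.0116  0.0122] [0.0114 0.012  0.0114] [0.0157 0.0002 0.0025]
panel [0.5431 0.0832 0.0843] [-0.572 -0.022  0.82 ] tilt 34.92 yaw 2.21 0.0004795019713605117 23087Traceback (most recent call last):
  File "cap.py", line 35, in <module>
    cs,_=cv2.findContours(m,cv2.RETR_EXTERNAL,cv2.CHAIN_APPROX_NONE);k=max(cs,key=cv2.contourArea)
                                                                       ~~~^^^^^^^^^^^^^^^^^^^^^^^^
ValueError: max() iterable argument is empty
```

View pics/d2z.png

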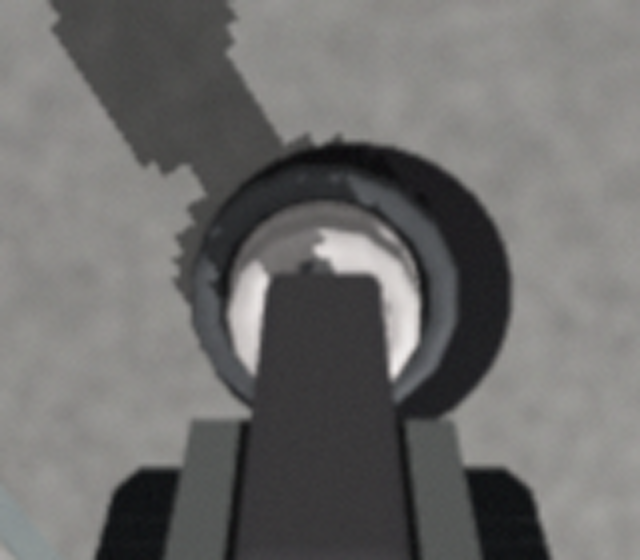

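```bash
cat > tq.py <<'E'
from h import *
s=manip.read_state();n=np.array([-.5725,-.0216,.8196]);b=np.array([.03,.42,0])
Rt=R.from_euler('xyz',s['tool_rot'],degrees=True).as_matrix();x=Rt[:,0];ys=np.array([-.0377,.9993,0]);xs=np.cross(ys,n)
print('axial torque',np.round((s['ft_torque']-b)@n,3),'F.n',np.round((s['contact_force']-[.4,0,-1])@n,2),'Flat',np.round((s['contact_force']-[.4,0,-1])@np.stack([xs,ys],1),2),'tool angle deg',np.degrees(np.arctan2(-(x@xs) if 0 else (x@np.cross(-n,ys)),x@ys)).round(2),'j6',s['joints'][5].round(2),'j5',s['joints'][4].round(2),'sq deg',np.degrees(np.arccos(-Rt[:,2]@n)).round(2),'w',s['width'].round(4))
E
python3 tq.py
python3 -m crank '[{"linear":[0,0.0001,0],"rotation":[0,0,3]},{"linear":[0,0.0002,0],"rotation":[0,0,6]},{"linear":[0,0.0002,0],"rotation":[0,0,6]}]'; python3 tq.py
python3 -m crank '[{"linear":[0,0.0001,0],"rotation":[0,0,3]},{"linear":[0,0.0001,0],"rotation":[0,0,3]}]'; python3 tq.py
python3 -m crank '[{"linear":[0,0.0001,0],"rotation":[0,0,3]},{"linear":[0,0.0001,0],"rotation":[0,0,3]}]'; python3 tq.py
```

```text
time_s: 21.05
ee_pos: [0.5026, 0.0711, 0.1634]
tool_rot: [155.5, 25.6, 135.7]
contact_force: [-4.2, -2.1, 5.5]
width: 0.0135
time_s: 21.25
ee_pos: [0.5026, 0.0712, 0.1634]
tool_rot: [154.2, 24.4, 132.7]
contact_force: [-3.5, -1.2, 4.9]
width: 0.0134
time_s: 21.45
ee_pos: [0.5027, 0.0712, 0.1634]
tool_rot: [153.1, 23.0, 129.8]
contact_force: [-4.8, -2.1, 4.5]
width: 0.0133Traceback (most recent call last):
  File "tq.py", line 4, in <module>
    print('axial torque',np.round((s['ft_torque']-b)@n,3),'F.n',np.round((s['contact_force']-[.4,0,-1])@n,2),'Flat',np.round((s['contact_force']-[.4,0,-1])@np.stack([xs,ys],1),2),'tool angle deg',np.degrees(np.arctan2(-(x@xs) if 0 else (x@np.cross(-n,ys)),x@ys)).round(2),'j6',s['joints'][5].round(2),'j5',s['joints'][4].round(2),'sq deg',np.degrees(np.arccos(-Rt[:,2]@n)).round(2),'w',s['width'].round(4))
                                                                                                                                                                                                                                                        
[... 2321 characters left out ...]
[xs,ys],1),2),'tool angle deg',np.degrees(np.arctan2(-(x@xs) if 0 else (x@np.cross(-n,ys)),x@ys)).round(2),'j6',s['joints'][5].round(2),'j5',s['joints'][4].round(2),'sq deg',np.degrees(np.arccos(-Rt[:,2]@n)).round(2),'w',s['width'].round(4))
                                                                                                                                                                                                                                                                                                                                                                                                  ^^^^^^^^^^^^^^^^
AttributeError: 'float' object has no attribute 'round'
```

```bash
sed -i "s/\['width'\].round(4)/['width']/" tq.py; python3 tq.py
python3 -m crank '[{"linear":[0,0.0001,0],"rotation":[0,0,3]},{"linear":[0,0.0001,0],"rotation":[0,0,3]}]'; python3 tq.py
python3 -m crank '[{"linear":[0,0.0001,0],"rotation":[0,0,3]},{"linear":[0,0.0001,0],"rotation":[0,0,3]}]'; python3 tq.py
```

```text
axial torque 0.074 F.n 7.53 Flat [-1.15 -1.88] tool angle deg -43.22 j6 -34.6 j5 8.36 sq deg 0.34 w 0.01329901319584746
time_s: 21.65
ee_pos: [0.5028, 0.0713, 0.1635]
tool_rot: [152.0, 21.7, 126.9]
contact_force: [-3.9, -2.3, 5.0]
width: 0.0131
axial torque 0.132 F.n 7.48 Flat [-0.15 -2.12] tool angle deg -40.22 j6 -31.56 j5 8.38 sq deg 0.34 w 0.013129151003975744
time_s: 21.85
ee_pos: [0.5028, 0.0714, 0.1635]
tool_rot: [151.0, 20.2, 124.1]
contact_force: [-4.3, -1.8, 5.7]
width: 0.0138
axial torque 0.071 F.n 8.18 Flat [-0.04 -1.62] tool angle deg -37.23 j6 -28.52 j5 8.39 sq deg 0.34 w 0.013764660634622452
```

```bash

python3 -m crank '[{"linear":[-0.0001,0.0001,0],"rotation":[0,0,3]},{"linear":[-0.0001,0.0001,0],"rotation":[0,0,3]}]'|tail -2; python3 tq.py
python3 -m crank '[{"linear":[-0.0001,0.0001,0],"rotation":[0,0,3]},{"linear":[-0.0001,0.0001,0],"rotation":[0,0,3]}]'|tail -2; python3 tq.py
```

```text
contact_force: [-4.8, -1.7, 4.7]
width: 0.0135
axial torque -0.004 F.n 7.68 Flat [-1.09 -1.47] tool angle deg -34.24 j6 -25.57 j5 8.41 sq deg 0.34 w 0.013522275506363321
contact_force: [-4.7, -1.8, 4.2]
width: 0.0133
axial torque 0.093 F.n 7.2 Flat [-1.26 -1.64] tool angle deg -31.25 j6 -22.62 j5 8.43 sq deg 0.34 w 0.013309326773244985
```

```bash

python3 -m crank '[{"linear":[-0.0001,0.0001,0],"rotation":[0,0,3]},{"linear":[-0.0001,0.0001,0],"rotation":[0,0,3]}]'|tail -2; python3 tq.py
python3 -m crank '[{"linear":[0,0,0],"rotation":[0,0,0]}]' >/dev/null; python3 tq.py; python3 look.py d3; python3 inhand.py d3 | head -7; python3 tq.py;python3 caph.py d3|grep face
```

```text
contact_force: [-4.9, -1.2, 4.4]
width: 0.0128
axial torque 0.202 F.n 7.5 Flat [-1.23 -1.01] tool angle deg -28.28 j6 -19.68 j5 8.46 sq deg 0.34 w 0.012833038050625672
axial torque 0.236 F.n 7.46 Flat [-1.2  -1.04] tool angle deg -28.33 j6 -19.74 j5 8.45 sq deg 0.34 w 0.01342052082762092
{'time_s': 22.55, 'joints': [4.052, 8.8735, 127.8897, -7.1201, 8.4532, -19.7395], 'ee_pos': [0.503, 0.0715, 0.1637], 'tool_rot': [148.4728, 15.7136, 116.0459], 'contact_force': [-4.8159, -1.2364, 4.4246], 'ft_torque': [-0.2525, 0.6032, 0.0961], 'width': 0.0134}
228 260 301 [ 0.0046 -0.0116  0.0768] [0.0051 0.0114 0.0756] [ 0.0158 -0.0001  0.0456]
236 260 301 [-0.0003 -0.0117  0.0771] [0.0007 0.0114 0.0746] [ 0.0159 -0.0001  0.0347]
244 260 301 [-0.0048 -0.0117  0.0763] [-0.0044  0.0116  0.0752] [0.0159 0.0001 0.025 ]
252 261 300 [-0.0135 -0.0117  0.0851] [-0.0098  0.0111  0.0764] [ 0.0159 -0.0001  0.0165]
260 261 300 [-0.0201 -0.0119  0.0879] [-0.0199  0.0119  0.0876] [ 0.016  -0.0001  0.0086]
268 251 311 [ 0.0111 -0.0117  0.0118] [0.0116 0.0119 0.0109] [0.0156 0.0003 0.0023]
276 249 312 [ 0.011  -0.0119  0.0049] [0.0115 0.0117 0.0041] [ 0.0154 -0.0001 -0.0036]
axial torque 0.212 F.n 8.39 Flat [-1.45 -0.63] tool angle deg -28.34 j6 -19.74 j5 8.46 sq deg 0.35 w 0.013422226034246355
d3 771 face h 0.012115477758681487 tool z 0.07608752362857901 tcp h 0.08819670813429328
```

```bash

python3 -m crank '[{"linear":[0,0,0],"rotation":[0,0,2]},{"linear":[0,0,0],"rotation":[0,0,2]}]'|tail -2; python3 tq.py

```

```text
contact_force: [-5.3, -0.3, 5.1]
width: 0.0133
axial torque 0.307 F.n 8.25 Flat [-1.2  -0.11] tool angle deg -26.32 j6 -17.71 j5 8.45 sq deg 0.34 w 0.013311926690925069
```

The stop is reached: torque climbs 0.07 → 0.2 → 0.3 N m, with the key square within 0.35°. I'll back off within the slot's play, then withdraw along the axis.

```bash

python3 -m crank '[{"linear":[0,-0.0001,0],"rotation":[0,0,-4]},{"linear":[0,-0.0003,0],"rotation":[0,0,-8.5]},{"linear":[0,-0.0003,0],"rotation":[0,0,-8.5]}]'|tail -2; python3 tq.py
python3 -m crank '[{"linear":[0,0,-0.002],"rotation":[0,0,0]},{"linear":[0,0,-0.004],"rotation":[0,0,0]},{"linear":[0,0,-0.007],"rotation":[0,0,0]},{"linear":[0,0,-0.010],"rotation":[0,0,0]},{"linear":[0,0,-0.014],"rotation":[0,0,0]},{"linear":[0,0,-0.02],"rotation":[0,0,0]},{"linear":[0,0,-0.03],"rotation":[0,0,0]},{"linear":[0,0,-0.045],"rotation":[0,0,0]},{"linear":[0,0,-0.05],"rotation":[0,0,0]},{"linear":[0,0,-0.05],"rotation":[0,0,0]}]'; python3 look.py e1 wrist side; python3 caph.py e1; python3 - <<'E'
import cv2,numpy as np
a=cv2.imread('pics/e1_wrist.png')[160:260,220:340]
b=cv2.imread('pics/e1_side.png')[190:260,200:284]
a=cv2.resize(a,(400,333),interpolation=cv2.INTER_CUBIC);b=cv2.resize(b,(400,333),interpolation=cv2.INTER_CUBIC)
cv2.imwrite('pics/e1z.png',np.hstack([a,b]))
E
```

```text
contact_force: [-4.7, -0.4, 4.0]
width: 0.0133
axial torque 0.042 F.n 6.99 Flat [-1.35 -0.2 ] tool angle deg -34.77 j6 -26.27 j5 8.4 sq deg 0.34 w 0.013256933773737609
time_s: 24.1
ee_pos: [0.4746, 0.0703, 0.2062]
tool_rot: [150.0, 19.0, 121.6]
contact_force: [0.5, 0.3, -2.1]
width: 0.0132
{'time_s': 24.15, 'joints': [4.2124, 1.5941, 126.8112, -3.9553, 16.6172, -29.1326], 'ee_pos': [0.4748, 0.0703, 0.2057], 'tool_rot': [149.9947, 18.9913, 121.6457], 'contact_force': [-0.0343, 0.6779, -1.0986], 'ft_torque': [0.0323, 0.3485, 0.0207], 'width': 0.0132}
panel [0.5493 0.0823 0.0887] [-0.5723 -0.0218  0.8198] tilt 34.94 yaw 2.18 0.0004948224688471251 17225
h [(-2.0, 17), (-1.0, 181), (0.0, 229), (1.0, 82), (2.0, 31), (3.0, 105), (4.0, 378), (5.0, 318), (6.0, 135), (7.0, 33), (8.0, 11), (9.0, 23), (10.0, 17), (11.0, 28), (12.0, 216), (13.0, 487), (14.0, 223), (15.0, 17), (16.0, 0), (17.0, 0), (18.0, 0), (19.0, 0), (20.0, 0), (21.0, 0), (22.0, 0), (23.0, 0), (24.0, 0), (25.0, 0), (26.0, 0), (27.0, 0), (28.0, 0)]
e1 1011 face h 0.013478671033782287 tool z 0.12584628453081106 tcp h 0.13931782203212625
```

View pics/e1z.png

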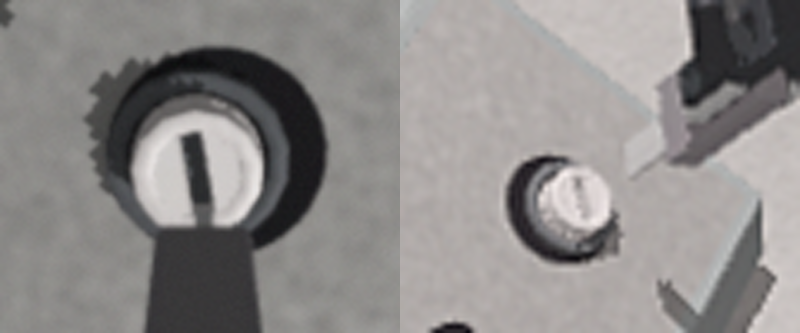

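The cap stays in: the face is at 13.5 mm against 19.7 standing out, so about 6.2 mm in. The slot leans about 9° from the key in this view. I'll measure that angle to confirm the stop.

```bash
python3 - <<'E'
from cap import *
for nm,hh in(('e1',.0135),('c1',.0197),('c2',.0197),('c4',.0197)):
    f,s,W,c,n,hp,rad=cap(nm)
    cc,T=cam('wrist',s);u,v=np.meshgrid(np.arange(560),np.arange(420))
    r=np.stack([(u-cc['cx'])/cc['fx'],-(v-cc['cy'])/cc['fy'],-np.ones(u.shape)],-1)@T[:3,:3].T
    t=((c+hh*n-T[:3,3])@n)/(r@n);Q=T[:3,3]+r*t[...,None]
    ys=np.cross([0,0,1.],-n*[1,1,0]);ys/=np.linalg.norm(ys);xr=np.cross(-n,ys)
    A=np.stack([(Q-c)@ys,(Q-c)@xr],-1)*1000
    Rt=R.from_euler('xyz',s['tool_rot'],degrees=True).as_matrix();ta=np.degrees(np.arctan2(Rt[:,0]@xr,Rt[:,0]@ys))
    cen=np.median(A[(rad<.018)&(abs(hp-hh)<.0015)],0)
    g=f['p'].mean(-1);L=(W-s['ee_pos'])@Rt
    m=((np.linalg.norm(A-cen,axis=-1)<10.5)&(g<140)&(L[...,2]>.1)&((L[...,2])<.145)).astype(np.uint8)
    k,lab,st,_=cv2.connectedComponentsWithStats(m)
    if k<2:print(nm,'none');continue
    i=1+np.argmax(st[1:,4]);P=A[lab==i].astype(np.float32)
    pc=np.linalg.svd(P-P.mean(0),full_matrices=False)[2][0]
    print(nm,'tool',ta.round(1),'slot',np.degrees(np.arctan2(pc[1],pc[0])).round(1),cv2.minAreaRect(P),len(P))
E
```

```text
panel [0.5493 0.0823 0.0887] [-0.5723 -0.0218  0.8198] tilt 34.94 yaw 2.18 0.0004948224688471251 17225
h [(-2.0, 17), (-1.0, 181), (0.0, 229), (1.0, 82), (2.0, 31), (3.0, 105), (4.0, 378), (5.0, 318), (6.0, 135), (7.0, 33), (8.0, 11), (9.0, 23), (10.0, 17), (11.0, 28), (12.0, 216), (13.0, 487), (14.0, 223), (15.0, 17), (16.0, 0), (17.0, 0), (18.0, 0), (19.0, 0), (20.0, 0), (21.0, 0), (22.0, 0), (23.0, 0), (24.0, 0), (25.0, 0), (26.0, 0), (27.0, 0), (28.0, 0)]
e1 tool -34.6 slot 136.2 ((-10.361309051513672, 5.562759876251221), (4.65578556060791, 17.46733856201172), 45.38544845581055) 157
panel [0.5538 0.0838 0.0919] [-0.5726 -0.0219  0.8195] tilt 34.96 yaw 2.19 0.0004971419706805594 17744
h [(-2.0, 18), (-1.0, 182), (0.0, 273), (1.0, 83), (2.0, 46), (3.0, 116), (4.0, 373), (5.0, 248), (6.0, 36), (7.0, 15), (8.0, 10), (9.0, 15), (10.0, 23), (11.0, 53), (12.0, 75), (13.0, 45), (14.0, 19), (15.0, 24), (16.0, 31), (17.0, 35), (18.0, 163), (19.0, 560), (20.0, 310), (21.0, 28), (22.0, 1), (23.0, 0), (24.0, 0), (25.0, 0), (26.0, 0), (27.0, 0), (28.0, 0)]
c1 tool -5.9 slot -124.1 ((-11.321881
[... 594 characters left out ...]
991631984710693, 8.567063331604004), (17.463268280029297, 4.651195526123047), 54.89473342895508) 180
panel [0.5472 0.0661 0.0867] [-0.5737 -0.0208  0.8188] tilt 35.03 yaw 2.08 0.0005177662265270976 17403
h [(-2.0, 17), (-1.0, 145), (0.0, 258), (1.0, 84), (2.0, 37), (3.0, 114), (4.0, 326), (5.0, 270), (6.0, 37), (7.0, 15), (8.0, 16), (9.0, 13), (10.0, 14), (11.0, 65), (12.0, 103), (13.0, 45), (14.0, 11), (15.0, 15), (16.0, 11), (17.0, 24), (18.0, 157), (19.0, 471), (20.0, 296), (21.0, 21), (22.0, 2), (23.0, 0), (24.0, 0), (25.0, 0), (26.0, 0), (27.0, 0), (28.0, 0)]
c4 tool -125.0 slot 56.9 ((4.907916069030762, 8.590869903564453), (16.215808868408203, 4.728884220123291), 54.98360824584961) 162
```

The cap turned 80.5° (1.40 rad) from its start, which fits a start near −0.1 and the 1.3 stop. Together with the torque rise and the depth, it is home. Next I return the key.

```bash
python3 - <<'E'
from goto import *
from kin import fit,ik
s=manip.read_state();p,_=fit()
Rt=R.from_euler('xyz',[180,0,94.8],degrees=True).as_matrix()
l,r=rel(s,Rt,np.array([.6018,-.1665,.218]));print(l,r,np.linalg.norm(r))
R0=R.from_euler('xyz',s['tool_rot'],degrees=True).as_matrix();q=s['joints']
for t in np.linspace(0,1,5):
    Rm=R0@R.from_rotvec(np.radians(r*t)).as_matrix();q,c=ik(s['ee_pos']+R0@(l*t),Rm,q,p);print(q.round(1),'tip',(s['ee_pos']+R0@(l*t)+Rm@[0,0,.0845]).round(3))
E
```

```text
[-0.2578 -0.0515  0.057 ] [33.59 11.27 30.97] 47.057856942279045
[  4.2   1.6 126.8  -4.   16.6 -29.1] tip [0.523 0.072 0.136]
[ -4.2   4.6 117.3   1.9  31.8 -34.1] tip [0.544 0.01  0.133]
[-10.5   9.5 106.8   1.9  46.1 -32. ] tip [ 0.564 -0.051  0.131]
[-15.3  15.7  95.4   1.   60.1 -28.3] tip [ 0.583 -0.11   0.131]
[-19.3  22.9  82.8  -0.   74.3 -24.1] tip [ 0.602 -0.166  0.134]
```

```bash
python3 -m crank '[{"linear":[-0.0258,-0.0052,0.0057],"rotation":[3.4,1.1,3.1]},{"linear":[-0.0516,-0.0103,0.0114],"rotation":[6.7,2.25,6.2]},{"linear":[-0.0773,-0.0155,0.0171],"rotation":[10.1,3.4,9.3]},{"linear":[-0.1031,-0.0206,0.0228],"rotation":[13.4,4.5,12.4]},{"linear":[-0.1289,-0.0258,0.0285],"rotation":[16.8,5.6,15.5]},{"linear":[-0.1547,-0.0309,0.0342],"rotation":[20.2,6.8,18.6]},{"linear":[-0.1805,-0.0361,0.04],"rotation":[23.5,7.9,21.7]},{"linear":[-0.2062,-0.0412,0.0456],"rotation":[26.9,9,24.8]},{"linear":[-0.232,-0.0464,0.0513],"rotation":[30.2,10.1,27.9]},{"linear":[-0.2578,-0.0515,0.057],"rotation":[33.59,11.27,30.97]},{"linear":[-0.2578,-0.0515,0.057],"rotation":[33.59,11.27,30.97]},{"linear":[-0.2578,-0.0515,0.057],"rotation":[33.59,11.27,30.97]},{"linear":[-0.2578,-0.0515,0.057],"rotation":[33.59,11.27,30.97]},{"linear":[-0.2578,-0.0515,0.057],"rotation":[33.59,11.27,30.97]}]'
python3 look.py f1 wrist side; python3 inhand.py f1|head -9; python3 - <<'E'
from goto import *
a=cv2.imread('pics/f1_wrist.png')[130:270,200:360]
cv2.imwrite('pics/f1z.png',cv2.resize(a,None,fx=5,fy=4.2,interpolation=cv2.INTER_CUBIC))
f=np.load('pics/f1_wrist.npz');s=dict(ee_pos=f['pos'],tool_rot=f['rot']);Rt=R.from_euler('xyz',s['tool_rot'],degrees=True).as_matrix()
W=cloud('wrist',f['d'],s);m=(abs(W[...,2]-.05)<.006)&(abs(W[...,0]-.6)<.05)&(abs(W[...,1]+.167)<.05)
L=((W[m]-s['ee_pos'])@Rt)[:,:2]*1000;print(cv2.minAreaRect(L.astype(np.float32)))
g=f['p'][180:222,270:294].mean(-1).astype(int)
for v in range(180,222,3): print(v,f['p'][v,270:294].mean(-1).astype(int))
def c(u,v,z=.05):
    o,r=ray('wrist',u,v,s);P=o+r*(z-o[2])/r[2];return ((P-s['ee_pos'])@Rt*1000).round(2)
for v in(185,190,195,200,205,210): print(v,c(281,v))
E
```

```text
time_s: 25.6
ee_pos: [0.6007, -0.1655, 0.2172]
tool_rot: [-179.9, -0.0, 94.8]
contact_force: [0.8, -0.1, -1.5]
width: 0.0129
{'time_s': 25.65, 'joints': [-19.2761, 22.8466, 82.9151, -0.0175, 74.3145, -24.1238], 'ee_pos': [0.6009, -0.1655, 0.2175], 'tool_rot': [-179.9236, -0.0158, 94.8524], 'contact_force': [0.3194, 0.5056, -1.189], 'ft_torque': [0.0305, -0.0561, -0.0111], 'width': 0.0133}
228 268 294 [ 0.0151 -0.0062  0.0467] [0.0149 0.0063 0.0474] [0.0158 0.     0.0448]
236 266 296 [ 0.0137 -0.0069  0.0396] [0.014  0.0069 0.0388] [0.0158 0.     0.0342]
244 265 296 [ 0.0142 -0.0069  0.0287] [0.0151 0.0064 0.0265] [ 0.0157 -0.0002  0.0248]
252 264 297 [ 0.014  -0.007   0.0204] [0.0149 0.0065 0.0182] [ 0.0158 -0.0002  0.0163]
260 264 298 [ 0.0148 -0.0066  0.0106] [0.0144 0.0066 0.0116] [0.0157 0.     0.0087]
268 251 311 [ 0.0105 -0.0119  0.0124] [0.0108 0.0118 0.0119] [ 0.0154 -0.      0.0024]
276 249 312 [ 0.0112 -0.012   0.0043] [0.0112 0.0116 0.0043] [ 0.0155 -0.0002 -0.0042]
284 248 314 [ 0.0109 -0.0119 -0.0015] [ 0.011   0.0119 -0.0016] [ 0.0153 -0.     -0.0098]
292 247 315 [ 0.01
[... 1019 characters left out ...]
4 146 145 147 145 136 108  73  60  59  60  58  61  77 114 145
 153 149 149 149 150 148]
210 [149 145 144 143 145 145 144 142 145 149 149 148 146 146 147 147 147 152
 152 150 150 150 149 149]
213 [148 145 142 143 143 144 144 144 151 157 157 155 157 155 158 159 156 156
 152 151 150 150 148 149]
216 [146 144 143 143 143 144 143 145 151 156 158 157 155 156 158 160 157 153
 153 151 149 150 149 149]
219 [146 144 143 142 146 146 152 154 155 159 158 155 154 156 157 157 158 154
 150 150 149 150 148 148]
185 [7.9800e+00 1.5000e-01 1.6721e+02]
190 [3.9300e+00 1.6000e-01 1.6721e+02]
195 [-1.6000e-01  1.7000e-01  1.6721e+02]
200 [ -4.28   0.17 167.2 ]
205 [ -8.44   0.18 167.2 ]
210 [-12.63   0.19 167.2 ]
```

View pics/f1z.png

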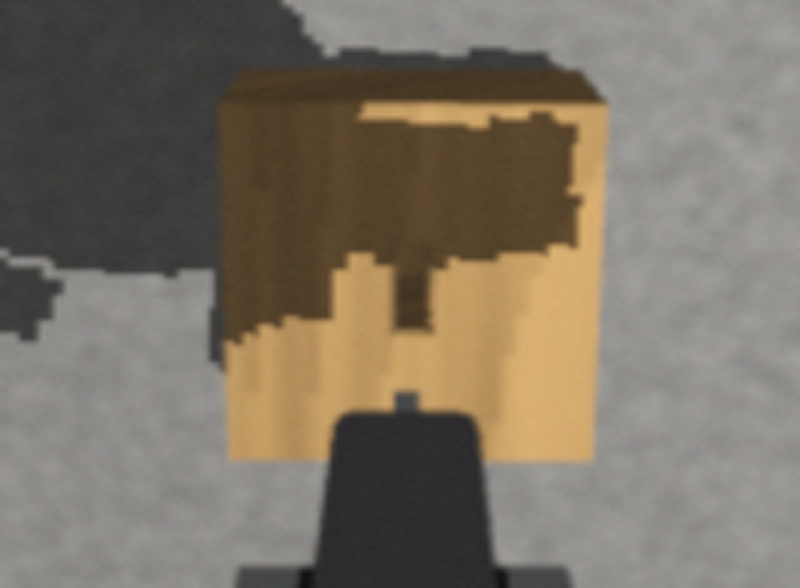

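The slot shows at (278–286, ~209 lower end). Vision and the earlier pose agree on a shift of about (−1.4, +0.95) mm. I'll descend in two steps.

```bash
python3 -m crank '[{"linear":[-0.0014,0.0009,0.03],"rotation":[0,0,0]},{"linear":[-0.0014,0.0009,0.06],"rotation":[0,0,0]},{"linear":[-0.0014,0.0009,0.075],"rotation":[0,0,0]},{"linear":[-0.0014,0.0009,0.079],"rotation":[0,0,0]},{"linear":[-0.0014,0.0009,0.079],"rotation":[0,0,0]},{"linear":[-0.0014,0.0009,0.079],"rotation":[0,0,0]}]'
python3 -m crank '[{"linear":[0,0,0.004],"rotation":[0,0,0]},{"linear":[0,0,0.008],"rotation":[0,0,0]},{"linear":[0,0,0.01],"rotation":[0,0,0]},{"linear":[0,0,0.01],"rotation":[0,0,0]}]'
```

```text
time_s: 26.3
ee_pos: [0.6034, -0.1679, 0.1398]
tool_rot: [179.9, 0.1, 94.8]
contact_force: [-0.7, -1.3, -0.7]
width: 0.0134
time_s: 26.7
ee_pos: [0.6036, -0.1684, 0.1318]
tool_rot: [179.9, 0.1, 94.8]
contact_force: [-1.2, 0.7, 1.3]
width: 0.0137
```

The pose reads 2 mm past what I intended, with a light contact (about 2 N). I'll look before going further.

```bash
python3 -m crank '[{"linear":[0,0,-0.008],"rotation":[0,0,0]},{"linear":[0,0,-0.008],"rotation":[0,0,0]},{"linear":[0,0,-0.008],"rotation":[0,0,0]}]'
python3 look.py f2 wrist side scene; python3 inhand.py f2|head -6; python3 - <<'E'
from goto import *
a=cv2.imread('pics/f2_wrist.png')[150:270,210:350];a=cv2.resize(a,(420,360),interpolation=cv2.INTER_CUBIC)
b=cv2.imread('pics/f2_side.png')[110:200,230:300];b=cv2.resize(b,(280,360),interpolation=cv2.INTER_CUBIC)
cv2.imwrite('pics/f2z.png',np.hstack([a,b]))
f=np.load('pics/f2_wrist.npz');s=dict(ee_pos=f['pos'],tool_rot=f['rot']);Rt=R.from_euler('xyz',s['tool_rot'],degrees=True).as_matrix()
W=cloud('wrist',f['d'],s);m=(abs(W[...,2]-.05)<.006)&(abs(W[...,0]-.6)<.05)&(abs(W[...,1]+.167)<.05)
L=((W[m]-s['ee_pos'])@Rt)[:,:2]*1000;print(cv2.minAreaRect(L.astype(np.float32)))
print(manip.read_state()['ee_pos'])
E
```

```text
time_s: 27.0
ee_pos: [0.6029, -0.168, 0.1368]
tool_rot: [-180.0, 0.0, 94.8]
contact_force: [1.2, 0.1, -2.0]
width: 0.0131
{'time_s': 27.1, 'joints': [-19.4163, 27.2559, 88.3608, -0.0257, 64.4671, -24.2012], 'ee_pos': [0.6025, -0.1678, 0.1361], 'tool_rot': [-179.9141, -0.0133, 94.796], 'contact_force': [-0.412, -0.9525, -0.9063], 'ft_torque': [0.002, 0.0272, -0.0358], 'width': 0.0135}
228 261 301 [ 0.0007 -0.0117  0.0868] [0.0008 0.0119 0.0866] [0.0156 0.     0.0452]
236 261 301 [-0.0044 -0.0118  0.087 ] [-0.004   0.012   0.0861] [0.0156 0.     0.0347]
244 261 300 [-0.0093 -0.0119  0.0865] [-0.0094  0.0115  0.0868] [ 0.0156 -0.0002  0.025 ]
252 261 300 [-0.0145 -0.0119  0.0866] [-0.0146  0.0116  0.0869] [ 0.0156 -0.0002  0.0167]
260 262 300 [-0.0197 -0.0114  0.0863] [-0.0197  0.0117  0.0864] [0.0156 0.     0.009 ]
268 251 311 [ 0.011  -0.0118  0.0115] [0.011  0.0118 0.0116] [0.0154 0.     0.0023]
((1.3188018798828125, -1.1392402648925781), (68.6812744140625, 60.14170455932617), 0.19292934238910675)
[ 0.60240024 -0.16774818  0.1360389 ]
```

View pics/f2z.png

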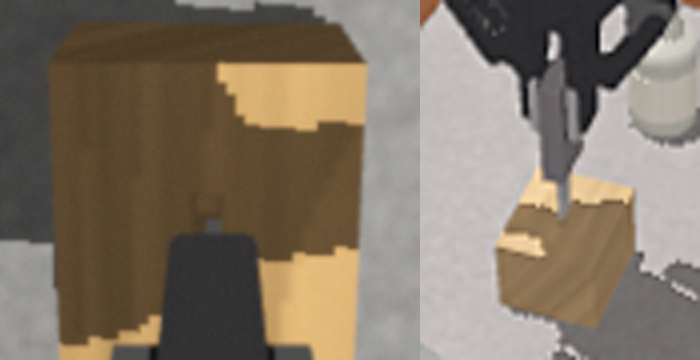

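```bash
python3 - <<'E'
from goto import *
f=np.load('pics/f2_wrist.npz');c=manip.calibration('wrist');M=np.array(c['mount'])
def cast(u,v,z):
    r=M[:3,:3]@np.array([(u-c['cx'])/c['fx'],-(v-c['cy'])/c['fy'],-1]);return ((M[:3,3]+r*(z-M[2,3])/r[2])*1000).round(2)
g=f['p'].mean(-1).astype(int)
for v in range(208,232): print(v,g[v,270:290],(f['d'][v,274:286]*1000).round(0).astype(int))
for v in(214,215,216,217): print(v,cast(279.5,v,.0861))
for v in(222,223,224): print('blade',v,cast(281,v,.0843))
for u in (275,276,284,285): print(u,cast(u,218,.0861))
E
```

```text
208 [70 70 68 67 70 69 71 73 73 75 76 75 76 76 74 74 74 74 71 73] [220 219 219 220 220 220 219 220 219 219 220 219]
209 [70 71 68 70 69 71 70 70 74 75 76 76 77 77 74 74 74 74 72 72] [221 220 219 219 220 220 220 220 221 221 220 219]
210 [68 69 70 70 71 70 71 73 73 75 74 77 76 75 76 76 74 74 72 71] [220 221 220 219 219 219 220 220 220 221 221 220]
211 [69 67 69 71 69 70 71 72 74 76 77 75 77 76 76 75 75 72 73 72] [220 220 220 220 220 220 220 220 221 220 221 220]
212 [68 69 69 67 69 68 70 73 74 74 75 77 76 77 76 75 73 71 71 71] [220 220 220 221 220 220 220 220 220 220 221 221]
213 [71 69 68 69 70 69 70 71 74 74 76 76 77 76 75 75 72 72 70 71] [222 220 221 222 221 221 221 220 220 220 220 220]
214 [68 71 67 67 65 65 66 68 71 71 72 71 73 73 72 74 75 73 71 70] [221 220 222 221 222 221 221 222 221 221 221 221]
215 [68 69 68 64 62 64 69 70 69 70 71 69 69 68 68 73 74 71 73 72] [221 256 265 264 264 266 264 265 265 264 222 221]
216 [70 70 67 65 60 65 72 69 73 72 69 69 68 66 68 73 73 73 71 72] [222 257 265 264 264 265 266 265 265 264 222 222]
217 [69 68 67 63 61 65 73 71 72 71 72 68 67 65 66 72 72 
[... 1265 characters left out ...]
5 55 55 58 54 54 56] [178 179 180 179 178 179 178 179 179 179 178 178]
229 [50 50 51 51 51 49 51 49 52 52 50 52 51 51 51 49 50 50 52 50] [177 177 177 177 177 178 178 177 178 177 177 177]
230 [49 51 52 49 51 49 48 51 50 49 50 49 51 51 48 48 49 51 50 51] [176 176 176 176 176 177 177 176 177 175 177 176]
231 [51 51 52 51 51 51 52 51 51 51 50 52 49 52 48 50 50 51 50 49] [174 173 174 175 175 176 175 176 175 175 175 175]
214 [ 9.66 -0.79 86.1 ]
215 [ 9.05 -0.79 86.1 ]
216 [ 8.43 -0.79 86.1 ]
217 [ 7.82 -0.79 86.1 ]
blade 222 [ 5.35  0.09 84.3 ]
blade 223 [ 4.74  0.09 84.3 ]
blade 224 [ 4.12  0.09 84.3 ]
275 [ 7.2  -3.42 86.1 ]
276 [ 7.2  -2.84 86.1 ]
284 [ 7.21  1.84 86.1 ]
285 [ 7.21  2.42 86.1 ]
```

From depth, the slot centre is at (0.85, −1.07) mm and the blade at (−1.45, +0.1) mm, so I need (+2.3, −1.15). That matches the earlier seated pose.

```bash
python3 -m crank '[{"linear":[0.0021,-0.0011,-0.001],"rotation":[0,0,0]},{"linear":[0.0021,-0.0011,-0.001],"rotation":[0,0,0]},{"linear":[0.0021,-0.0011,-0.001],"rotation":[0,0,0]},{"linear":[0.0021,-0.0011,0.002],"rotation":[0,0,0]},{"linear":[0.0021,-0.0011,0.005],"rotation":[0,0,0]},{"linear":[0.0021,-0.0011,0.008],"rotation":[0,0,0]},{"linear":[0.0021,-0.0011,0.01],"rotation":[0,0,0]},{"linear":[0.0021,-0.0011,0.01],"rotation":[0,0,0]}]'
python3 look.py f3; python3 - <<'E'
from goto import *
print(manip.read_state()['contact_force'])
f=np.load('pics/f3_wrist.npz');
for v in range(214,236,2): print(v,(f['d'][v,270:290]*1000).round(0).astype(int))
E
```

```text
time_s: 27.95
ee_pos: [0.601, -0.1658, 0.1259]
tool_rot: [-179.9, -0.0, 94.8]
contact_force: [-0.2, -0.4, -1.2]
width: 0.0135
{'time_s': 27.95, 'joints': [-19.2853, 27.7411, 89.2273, -0.0293, 63.1459, -24.0673], 'ee_pos': [0.601, -0.1658, 0.1259], 'tool_rot': [-179.885, -0.0228, 94.7952], 'contact_force': [-0.1872, -0.3761, -1.2158], 'ft_torque': [0.0467, -0.0105, 0.0435], 'width': 0.0135}
[-0.61446306  0.81854799 -1.19668768]
214 [209 210 209 208 209 209 209 210 209 209 208 209 209 208 210 209 209 209
 210 209]
216 [209 210 209 210 209 209 208 210 209 210 209 210 210 211 211 210 210 209
 210 209]
218 [210 210 209 210 209 210 210 210 210 209 210 210 210 210 210 210 211 210
 211 210]
220 [211 210 209 210 210 211 210 210 210 210 210 210 210 211 210 210 211 210
 210 211]
222 [210 212 211 210 211 210 212 211 211 210 211 212 211 211 211 212 211 210
 210 210]
224 [211 213 212 211 211 211 211 211 212 213 211 211 212 212 212 212 211 212
 212 210]
226 [212 211 211 212 211 211 211 213 257 213 212 212 212 211 257 256 250 215
 212 210]
228 [179 178 179 179 178 178 179 179 179 178 180 178 177 178 180 180 178 179
 178 179]
230 [177 176 176 177 175 177 176 176 177 176 176 176 177 178 176 177 177 176
 177 176]
232 [174 174 174 173 174 173 174 174 173 174 173 174 173 172 173 173 174 173
 173 173]
234 [171 171 171 171 172 171 170 171 171 171 171 172 171 171 172 171 171 172
 172 171]
```

The tip is 8 mm into the slot with no force. The blade has 1 px of gap on one side and 3 px on the other, so I'll trim +0.5 mm and slide it down.

```bash
python3 -m crank '[{"linear":[0,0.0005,0.003],"rotation":[0,0,0]},{"linear":[0,0.0005,0.009],"rotation":[0,0,0]},{"linear":[0,0.0005,0.015],"rotation":[0,0,0]},{"linear":[0,0.0005,0.02],"rotation":[0,0,0]},{"linear":[0,0.0005,0.024],"rotation":[0,0,0]},{"linear":[0,0.0005,0.0265],"rotation":[0,0,0]},{"linear":[0,0.0005,0.0272],"rotation":[0,0,0]},{"linear":[0,0.0005,0.0272],"rotation":[0,0,0]}]'
```

```text
time_s: 28.8
ee_pos: [0.6018, -0.1658, 0.0993]
tool_rot: [-179.9, -0.0, 94.8]
contact_force: [0.4, -0.7, -0.7]
width: 0.0134
```

```bash
python3 -m crank '[{"linear":[0,0,0.0006],"rotation":[0,0,0]},{"linear":[0,0,0.001],"rotation":[0,0,0]},{"linear":[0,0,0.001],"rotation":[0,0,0]}]'
python3 -m crank '[{"linear":[0,0,0],"rotation":[0,0,0]},{"linear":[0,0,0],"rotation":[0,0,0]},{"linear":[0,0,0],"rotation":[0,0,0]},{"linear":[0,0,0],"rotation":[0,0,0]},{"linear":[0,0,0],"rotation":[0,0,0]}]' -0.3
python3 look.py g1; python3 inhand.py g1 | head -30
```

```text
time_s: 29.1
ee_pos: [0.6019, -0.1658, 0.0985]
tool_rot: [-180.0, 0.0, 94.8]
contact_force: [-1.2, 0.7, -0.5]
width: 0.0132
time_s: 29.6
ee_pos: [0.6019, -0.1658, 0.0984]
tool_rot: [-180.0, 0.0, 94.8]
contact_force: [-0.5, -0.0, -0.1]
width: 0.0302
{'time_s': 29.6, 'joints': [-19.2634, 29.4981, 90.7616, -0.0299, 59.7806, -24.0459], 'ee_pos': [0.6019, -0.1658, 0.0984], 'tool_rot': [-179.9527, 0.0072, 94.7976], 'contact_force': [-0.5422, -0.027, -0.1159], 'ft_torque': [-0.0149, -0.0198, -0.0169], 'width': 0.0302}
228 257 305 [ 0.0145 -0.0116  0.0483] [0.0144 0.0117 0.0486] [0.0153 0.     0.0461]
236 257 305 [ 0.0108 -0.0116  0.0472] [0.0106 0.0117 0.0477] [0.0155 0.     0.0349]
244 257 305 [ 0.0063 -0.0117  0.0481] [0.0065 0.0118 0.0476] [0.0155 0.     0.0255]
252 257 305 [ 0.0018 -0.0118  0.0487] [0.0022 0.0119 0.0478] [0.0155 0.     0.0168]
260 257 305 [-0.0027 -0.0119  0.0491] [-0.0022  0.012   0.0481] [0.0155 0.0002 0.0091]
268 257 304 [-0.0067 -0.0119  0.0482] [-0.0065  0.0116  0.048 ] [ 0.0156 -0.0002  0.002 ]
276 258 304 [-0.0106 -0.0114  0.0473] [-0.0108  0.0116  0.0478] [ 0.01
[... 489 characters left out ...]
8 -0.0075 -0.0172] [ 0.0048  0.0065 -0.0172] [ 0.0064 -0.0006 -0.0197]
332 258 301 [ 0.0009 -0.0076 -0.0159] [ 0.0026  0.0065 -0.0183] [ 0.0034 -0.0006 -0.0195]
340 258 301 [-0.002  -0.0076 -0.0163] [-0.0023  0.0067 -0.0158] [ 0.0005 -0.0003 -0.0197]
348 259 300 [-0.0041 -0.0073 -0.0176] [-0.0038  0.0063 -0.018 ] [-0.0025 -0.0006 -0.0197]
356 259 300 [-0.0072 -0.0073 -0.0177] [-0.0063  0.0063 -0.0188] [-0.0057 -0.0005 -0.0196]
364 259 300 [-0.01   -0.0073 -0.0182] [-0.0098  0.0064 -0.0184] [-0.0087 -0.0005 -0.0198]
372 260 300 [-0.0129 -0.007  -0.0186] [-0.0133  0.0064 -0.0181] [-0.0119 -0.0003 -0.0197]
380 260 299 [-0.0161 -0.0071 -0.0186] [-0.0153  0.0061 -0.0195] [-0.0152 -0.0005 -0.0197]
```

View pics/g1_wrist.png

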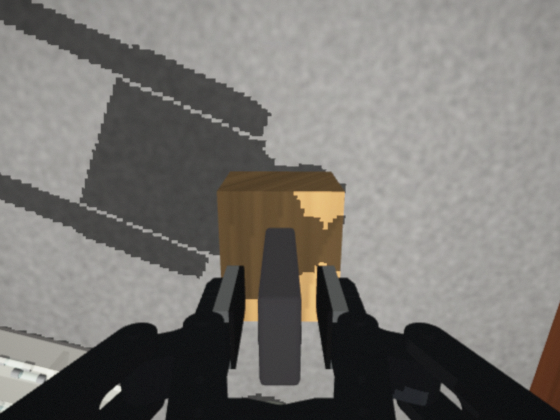

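The key is seated: its top is at z = 0.118 and the fingers are clear on both sides. I'll open a bit wider, lift clear and do the final checks.

```bash
python3 -m crank '[{"linear":[0,0,0],"rotation":[0,0,0]},{"linear":[0,0,0],"rotation":[0,0,0]},{"linear":[0,0,0],"rotation":[0,0,0]},{"linear":[0,0,-0.01],"rotation":[0,0,0]},{"linear":[0,0,-0.03],"rotation":[0,0,0]},{"linear":[0,0,-0.06],"rotation":[0,0,0]},{"linear":[0,0,-0.1],"rotation":[0,0,0]},{"linear":[0,0,-0.13],"rotation":[0,0,0]},{"linear":[0,0,-0.15],"rotation":[0,0,0]},{"linear":[0,0,-0.15],"rotation":[0,0,0]},{"linear":[0,0,-0.15],"rotation":[0,0,0]}]' 0
python3 look.py z1 wrist side scene; python3 key.py z1 2>/dev/null | grep -v '^1[0-9][0-9]\|^2'; python3 - <<'E'
from h import *
for n in ['scene','side']:
    W0=cloud(n,np.load(f'pics/{n}0.npz')['d']);W1=cloud(n,np.load(f'pics/z1_{n}.npz')['d'])
    for W in(W0,W1):
        x,y,z=W[...,0],W[...,1],W[...,2]
        o=[]
        for nm,(x0,x1,y0,y1) in dict(tin=(.36,.45,-.11,-.03),tray=(.38,.53,-.37,-.24),flask=(.57,.65,-.36,-.28)).items():
            m=(x>x0)&(x<x1)&(y>y0)&(y<y1)&(z>.015)&(z<.11);o.append((nm,int(m.sum()),W[m].mean(0).round(4).tolist()))
        print(n,o)
a=cv2.imread('pics/z1_side.png')[110:270,190:400];cv2.imwrite('pics/z1s.png',cv2.resize(a,None,fx=3.5,fy=3.5,interpolation=cv2.INTER_CUBIC))
E
```

```text
time_s: 30.75
ee_pos: [0.602, -0.1658, 0.249]
tool_rot: [180.0, 0.0, 94.8]
contact_force: [-0.4, 0.9, 0.1]
width: 0.0426
{'time_s': 30.85, 'joints': [-19.2581, 21.6534, 80.397, -0.0284, 78.1436, -24.0497], 'ee_pos': [0.601, -0.1655, 0.2471], 'tool_rot': [-179.8115, -0.0537, 94.7973], 'contact_force': [0.4366, 0.0936, 0.0103], 'ft_torque': [-0.0256, 0.0063, 0.0133], 'width': 0.0426}
blocktop z 0.05006825977884338 ((601.715087890625, -167.67750549316406), (60.0766487121582, 70.27765655517578), 4.666013240814209)
top [ 0.60034371 -0.14882629  0.31346344] [ 0.0844979  -0.99417532  0.06689946] 2079 0.0003795499348130418 ((600.11669921875, -150.45120239257812), (114.68392944335938, 6.24739933013916), 4.933420181274414) z 0.31709064108695717
end face [ 0.59995313 -0.15020399  0.08488237] [-0.08536143  0.99634942 -0.00112539] 194 0.000141848115673595
0.06 30 x 0.5934544998096457 0.6067101503988521 0.6000823251042489 ymax -0.1498956874442338
0.07 35 x 0.5935571067822186 0.606581223613137 0.6000691651976778 ymax -0.14976976446705315
0.08 45 x 0.5937377850294785 0.6064144289140768 0.60007610697
[... 221 characters left out ...]
85 x 0.5934354075379211 0.60899576718201 0.6012155873599656 ymax -0.14982915592166207
0.12 887 x 0.5932794537025151 0.6092293759820947 0.6012544148423049 ymax -0.15274213980970544
scene [('tin', 420, [0.4094, -0.0693, 0.0392]), ('tray', 706, [0.4595, -0.3043, 0.0227]), ('flask', 622, [0.6184, -0.3183, 0.0626])]
scene [('tin', 420, [0.4092, -0.0692, 0.0389]), ('tray', 696, [0.459, -0.3042, 0.0228]), ('flask', 620, [0.6185, -0.3184, 0.0626])]
side [('tin', 531, [0.3966, -0.0595, 0.0373]), ('tray', 609, [0.4539, -0.3004, 0.021]), ('flask', 479, [0.601, -0.3086, 0.0567])]
side [('tin', 530, [0.3967, -0.0595, 0.0374]), ('tray', 611, [0.4542, -0.3, 0.021]), ('flask', 478, [0.601, -0.3085, 0.057])]
```

View pics/z1s.png

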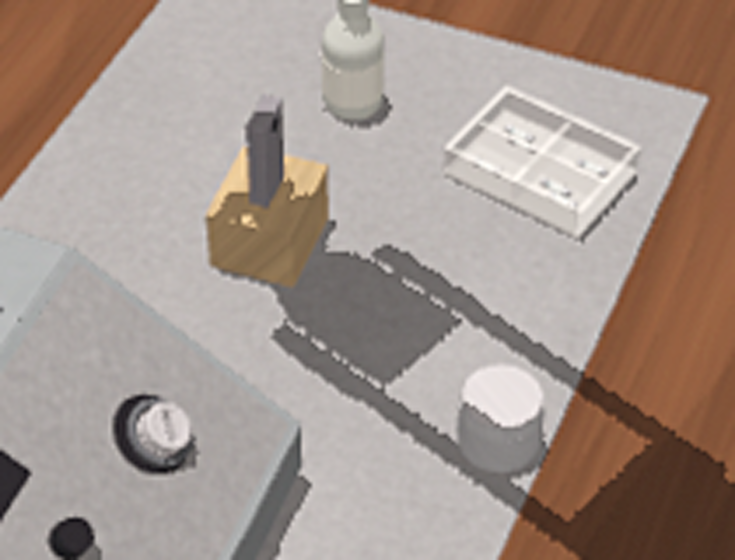

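View pics/z1_scene.png

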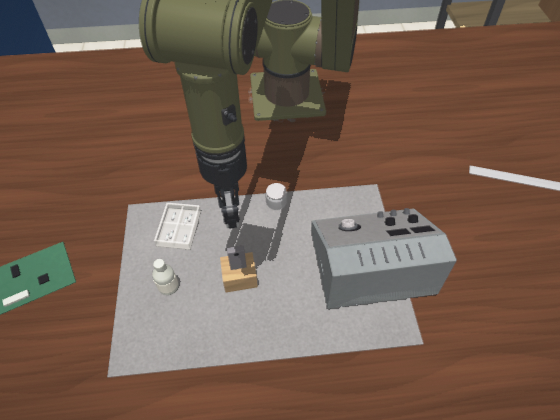

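The views show the key upright and seated in the block, the cap low in its collar, and the tin, tray and flask where they started. I'm handing in.

```bash
python3 -c "
from station import manip
print(manip.hand_in()); print(manip.read_state()['time_s'])"
```

```text
the job is handed in; nothing more can be done
None
the job is handed in; nothing more can be done
```

I screwed the fuse cap in to its stop with the key, put the key back in the block and let go of it. I handed in at about 31 s.

**What I did:** I took the key out, but on the first approach one wrist joint would have reached its limit at full depth. I put the key back and gripped it 15 mm higher. With the blade fully in the slot and square to within about 0.35° by the arm's pose, I pushed the cap in about 7.5 mm. I turned it until the torque rose from about 0.07 to 0.3 N m, then backed off within the slot's play, withdrew and returned the key.

**Last checks:**
- **Cap:** with the key out it stayed in, with its face at 13.5 mm against 19.7 mm before. That is about 6.2 mm in, where 6.5 mm was expected. The slot turned about 80.5° (1.40 rad), which fits the 1.3 rad stop if the cap started near -0.1.
- **Key:** it stands upright and seated, its top about 118 mm above the bench. The arm touches nothing.
- **Other things:** the tin, tray and flask are within 0.5 mm of where they were.

**What disagreed:**
- **Slot direction:** the slot did not start along the supply's y direction as I first read the task. It was about 55° from it, so I aligned to what I measured.
- **Camera positions:** pictures taken before the arm settled were up to 2–4 mm off. On the return to the block this caused one light touch of about 2 N on its top before I corrected.
- **Stop reading:** at the highest torque the key was about 17° ahead of the slot, more than the roughly 8° of play. I put the rest down to twist in the grip, so reaching the stop rests mainly on the torque rise and the depth.

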